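# Put the lance couplings away and close the kit drawer

## Task

Put the three loose brass couplings away in the open kit drawer: the two short ones in the narrow row and the long one in the wide row, each lying flat on the drawer's floor across its row, with its length from side to side of the drawer. Then push the drawer fully home, past its catch, until it stays shut, without slamming it. Leave the gel jar, the tire gauge and the bumper guard where they are, and do not ring the bell.

Things in the scene. Friction and masses are not known exactly. Their poses are not given: they have to be found in the camera images.
- short_a: brass hexagonal coupling with a short steel stub at each end, lying on one of its flats, at first on a thin black counter mat; 44 mm long over all (stubs 6 mm each, included), 20 mm across flats and so 20 mm high, about 70 g, one of two alike; origin at its middle, 10 mm above what it lies on; its y axis runs along its length. Pinch it from above across two parallel flats
- short_b: brass hexagonal coupling with a short steel stub at each end, lying on one of its flats, at first on a thin black counter mat; 44 mm long over all (stubs 6 mm each, included), 20 mm across flats and so 20 mm high, about 70 g, the other of the two; origin at its middle, 10 mm above what it lies on; its y axis runs along its length. Pinch it from above across two parallel flats
- long_c: brass hexagonal coupling with a short steel stub at each end, lying on one of its flats, at first on a thin black counter mat; 70 mm long over all (stubs 6 mm each, included), 20 mm across flats and so 20 mm high, about 110 g; origin at its middle, 10 mm above what it lies on; its y axis runs along its length. Pinch it from above across two parallel flats
- drawer (a joint): how far the kit drawer is open, m: 0 fully home, 0.14 to 0.17 at the start, 0.18 at most. 2 to 3 N slide it; from 15 mm before home a sprung catch resists, about 10 N in all; within 4 mm of home the catch pulls it in and holds it; let go before that, it stays ajar or creeps out. The rows are uncovered over this length behind the panel's inner face
- unit: fixed grey unit that the drawer slides in, 230 mm deep (x), 190 mm wide (y), 66 mm high, underside of its roof 60 mm above the counter; origin at the centre of its underside, +x is the direction in which the drawer is pushed home; turned up to 13 degrees either way from facing the robot
- drawer_front (a point): middle of the outer face of the drawer's blue front panel, 32 mm above the counter; moves with the drawer. x: level, the push-home direction; y: left along the panel seen from the robot; z up. Panel 190 mm wide, 12 mm thick, from 8 to 56 mm above the counter, no projecting handle (the black pull is a flat inlay); push it anywhere near its middle
- short_row (a point): point on the inner floor (14 mm above the counter) of the drawer's narrow row, on its centre line, 70 mm behind the panel's inner face; axes as drawer_front. The row runs along x, 56 mm wide in y, 200 mm long; outer walls rise 32 mm, the 5 mm divider between the rows 26 mm above the floor. It is the right-hand row seen from the robot (-y)
- long_row (a point): the same point for the wide row, 89 mm wide in y, left (+y) of the divider: on its centre line, on the inner floor, 70 mm behind the panel's inner face; axes as drawer_front
- bell (a joint): press depth of the bell's button, m (0 is up, travel 0.006); not to be pressed
- bell_top (a point): top centre of the bell's blue push button (36 mm across) in its low steel housing, fixed on the counter, left of the drawer
- jar: purple glass gel jar with white lid, 64 mm across, 75 mm high, loose; origin at the centre of its underside
- gauge: chrome pencil tire gauge lying on the counter, 135 mm long, 16 to 22 mm thick, loose; origin below its middle on the counter, y along its length
- guard: orange plastic bumper guard corner, an upright L of two 90 mm legs (along its +x and +y), 12 mm thick, 60 mm high, loose; origin at the outer corner of the L, at its underside
Not all that is in view belongs to the job. What is shaped like the long_c but purple is not meant. What is shaped like the short_a but blue or red is not meant.

How it is judged:
On the way, in this order (a step that is already met when the one before it is completed fails the run):
1. all three couplings lie let go in their rows of the open drawer (y of short_a in the frame of short_row between -0.012 and 0.012 m and x of short_a in the frame of short_row between -0.07 and 0.14 m and z of short_a in the frame of short_row between 0 and 0.016 m and angle between the y axis of each of short_a, short_b and the y axis of short_row, either way round below 0.4 rad and linear speed of each of short_a, short_b, long_c below 0.02 m/s and y of short_b in the frame of short_row between -0.012 and 0.012 m and x of short_b in the frame of short_row between -0.07 and 0.14 m and z of short_b in the frame of short_row between 0 and 0.016 m and y of long_c in the frame of long_row between -0.015 and 0.015 m and x of long_c in the frame of long_row between -0.07 and 0.14 m and z of long_c in the frame of long_row between 0 and 0.016 m and angle between the y axis of long_c and the y axis of long_row, either way round below 0.4 rad and contact force between the fingers and short_a below 0.1 N and contact force between the fingers and short_b below 0.1 N and contact force between the fingers and long_c below 0.1 N and value of joint drawer above 0.03 m), for 0.2 s.
2. the drawer is pushed home past its catch (value of joint drawer below 0.003 m), for 0.2 s.
At the end, for the whole second after the job is handed in: Drawer at rest under 3 mm from home; short couplings on the narrow row's floor, long one on the wide row's (middle within 12 / 15 mm of the row's centre line and at most 16 mm above the floor, length within 0.4 rad of straight across), at rest and released (y of short_a in the frame of short_row between -0.012 and 0.012 m and x of short_a in the frame of short_row between -0.07 and 0.14 m and z of short_a in the frame of short_row between 0 and 0.016 m and angle between the y axis of each of short_a, short_b and the y axis of short_row, either way round below 0.4 rad and linear speed of each of short_a, short_b, long_c below 0.02 m/s and y of short_b in the frame of short_row between -0.012 and 0.012 m and x of short_b in the frame of short_row between -0.07 and 0.14 m and z of short_b in the frame of short_row between 0 and 0.016 m and y of long_c in the frame of long_row between -0.015 and 0.015 m and x of long_c in the frame of long_row between -0.07 and 0.14 m and z of long_c in the frame of long_row between 0 and 0.016 m and angle between the y axis of long_c and the y axis of long_row, either way round below 0.4 rad and value of joint drawer below 0.003 m and velocity of joint drawer between -0.01 and 0.01 m/s); the robot touches nothing.
It fails at once if the drawer is slammed (faster than 0.6 m/s) (velocity of joint drawer below -0.6 m/s).
It fails at once if the bell is rung (button pressed more than 3 mm) (value of joint bell above 0.003 m).
It fails at once if the gel jar is moved more than 25 mm or tipped (distance of jar from where it was at the start of the episode above 0.025 m or angle between jar's own z axis and vertical above 0.4 rad).
It fails at once if the tire gauge is moved more than 25 mm (distance of gauge from where it was at the start of the episode above 0.025 m).
It fails at once if the bumper guard is moved more than 25 mm (distance of guard from where it was at the start of the episode above 0.025 m).
It also fails if it takes over 72 s, if anything falls off the work surface, if the arm or the gripper's body presses on something with over 40 N, if the wrist force passes 120 N, or if a joint passes its speed limit or range.

## Robot

A 6-joint arm with a two-finger parallel gripper is mounted at the origin on the work surface. World frame = base frame: x ahead of the robot, y to its left, z up, the work surface at z = 0. Lengths are in m, angles in rad, forces in N, time in s.
With the tool pointing down it reaches from about 0.375 to 0.9 m from the base axis. Payload 3.1 kg.
Tool frame: the origin (TCP) lies on the centre line of the jaws, within the pads' length; the fingertips stand 14 mm ahead of it and the grasp point (between the pads) lies 5 mm behind it; z points along the fingers, y is the line along which they close (so a half turn about z gives the same grasp; the last joint's range is limited). The gripper opens to 87 mm and grips with 3 to 60 N. Pads are 19 mm wide; open, the fingers measure 117 mm over their backs; the gripper's body (75 mm by 190 mm) begins 51 mm behind the grasp point.
Start: joints at [-1.29, 0.527, 1.433, -0, 1.181, -0.178], TCP at [0.277, -0.56, 0.216] pointing down, gripper open.
Joint ranges: [-3.08, 3.08], [-0.75, 2.2], [0.22, 2.44], [-1.43, 4.57], [0, 2.65], [-2.85, 2.85]. Speed limits (rad/s): [2.79, 2.79, 3.14, 3.14, 3.14, 3.14].

## Interface

Orientations are given as a unit quaternion [x, y, z, w].
In Python, from rig import robot gives the robot as it stands.
- The arm moves only by the tool move_arm, never from a script. Its argument "commands" is a list of rows, each an object with "hand": the finger opening in cm, from 0 to 8.7; "travel": the shift along the tool's x, y, z in cm, a list of three; "twist": the turn, a rotation vector about the tool's x, y, z in degrees, a list of three. In form: [{"hand": hand, "travel": [dx, dy, dz], "twist": [wx, wy, wz]}, ...]. A call has 1 to 5 rows; each row shifts and turns the commanded pose from where the row before left it, along the tool's axes as they then stand; what a row does not reach is not made up. A row lasts 1/12 s, in which the tool goes at most 41.7 mm and 7.16 degrees, less where a joint would pass 70% of its speed; a pose out of reach is approached as far as the arm can. A call is refused whole if a number of a shift passes 4.17 or a number of a turn 7.16, either way. A call with a gripper value outside its range is refused whole. The fingers move at their own pace and stop on an object; "force" is the grip in N (left out, the last holds). Time passes only in rows, so rows that do not move let the fingers close. It gives the time, the measured TCP pose, the force, the opening and the grip force at its end, in the units of the state.
- robot.get_obs(): the state, without advancing time (a new reading comes with each control period).
- robot.camera(name): name is "side" or "top"; returns a dict with "frame" (384x512x3 uint8, red, green, blue), "fov_y" (degrees; the focal length in pixels is half the picture's height over the tangent of half this angle, whatever the lens; pixels are square), "cx", "cy" (the principal point, pixels), "k1" (the pictures are not rectified: a ray, as slopes to the right and down, at radius r is drawn at 1 + k1 r^2 times it, then the intrinsics apply), "extrinsics" (4x4, takes a point from camera to world coordinates). Camera axes: x right, y down, z forward; pixel columns grow to the right and rows downward; lengths in m; the calibration is good to about 2 mm. A picture is of the moment at which its call begins. There is no depth.
- robot.hand_in(): hands the job in; it is judged then, once.
The state is a dict: "time": time; "q": joint angles; "joint_velocities": joint speeds; "joint_torque": joint torques, N m; "position": TCP position; "tool_rot": TCP orientation; "ft_force": force on the tool from outside, world axes, zero at the start; "moment": the same for the moment, N m; "grip_width": finger opening in m; "grip_force": force on a finger pad.
Only numpy, scipy, OpenCV 4.12 (cv2) and the standard library are available. Lean on these libraries where they do the work, as an engineer would, in place of code of your own. Each camera call takes 0.05 s, during which the arm holds its last target. There are 200 camera calls.

## Working session

There is one attempt and no reset: what is moved stays moved. The work goes in short steps, Python scripts to look and compute and a tool call to move; the robot and the scene stay as the last step left them, time stands still between calls to the robot, and variables do not carry over. Pictures are saved under pics/ and viewed, at most 10 in all, crops included, and the job is handed in when it is done.

Besides the shell and the picture viewer there is one more tool, called after "Request:" by a JSON object that holds its "method" and its "body", one argument or row to a line. move_arm: Moves the arm, as the interface text tells. Its arguments: {"type":"object","properties":{"commands":{"type":"array"},"force":{"type":"number"}},"required":["commands"]}

```bash
mkdir -p pics; ls; cat > h.py <<'E'
import numpy as np, cv2
from rig import robot
def K(c):
    f=c["frame"].shape[0]/2/np.tan(np.radians(c["fov_y"])/2); return f
def px2w(c,u,v,z):
    f=K(c); d=np.array([(u-c["cx"])/f,(v-c["cy"])/f]); s=d.copy()
    for _ in range(30): s=d/(1+c["k1"]*(s@s))
    E=np.array(c["extrinsics"]); r=E[:3,:3]@np.array([s[0],s[1],1]); o=E[:3,3]
    return o+r*(z-o[2])/r[2]
def w2px(c,p):
    E=np.array(c["extrinsics"]); q=E[:3,:3].T@(np.array(p)-E[:3,3]); s=q[:2]/q[2]
    s=s*(1+c["k1"]*(s@s)); return s*K(c)+[c["cx"],c["cy"]]
def save(c,n,crop=None,k=1):
    im=c["frame"]
    if crop: x0,y0,x1,y1=crop; im=im[y0:y1,x0:x1]
    im=cv2.resize(im[...,::-1],None,fx=k,fy=k,interpolation=cv2.INTER_CUBIC); cv2.imwrite("pics/"+n,im)
E
python3 - <<'E'
from h import *
import pickle
o=robot.get_obs(); print(o)
d={}
for n in("top","side"):
    c=robot.camera(n); d[n]=c; save(c,n+"0.png",None,1.5); print({k:v for k,v in c.items() if k!="frame"})
pickle.dump(d,open("c0.pkl","wb"))
E
```

```text
pics
{'time': 0.0, 'q': array([-1.29048633e+00,  5.28475112e-01,  1.43395186e+00,  4.52237454e-05,
        1.18137562e+00, -1.78492264e-01]), 'joint_velocities': array([-5.49999554e-05, -1.24716039e-03,  1.54493958e-03, -4.95131896e-04,
        3.05640561e-03, -2.10415584e-04]), 'joint_torque': array([-4.25033213e-04, -4.40045929e+01, -1.76591992e+01,  6.34354027e-02,
        5.81469701e-02, -1.42283420e-04]), 'position': array([ 0.27662344, -0.55959406,  0.2148504 ]), 'tool_rot': array([ 9.73804111e-01,  2.27385865e-01, -3.53462602e-05, -1.10460435e-03]), 'ft_force': array([ 0.18120635, -0.0987572 ,  0.59002808]), 'moment': array([ 0.00940321, -0.05921361,  0.05032869]), 'grip_force': 0.0, 'grip_width': 0.08676398601984578}
{'fov_y': 52.163044501114314, 'cx': 251.23554428321106, 'cy': 189.45606080408368, 'k1': -0.01648398168045968, 'extrinsics': array([[-0.02611127, -0.98261238,  0.1838236 ,  0.37045671],
       [-0.99897746,  0.03243776,  0.03149312,  0.02492351],
       [-0.03690835, -0.18281331, -0.98245461,  1.05639094],
       [ 0.        ,  0.        ,  0.        ,  1.        ]])}
{'fov_y': 44.83267078868481, 'cx': 250.54770422007823, 'cy': 195.96311921924752, 'k1': -0.053747898745704195, 'extrinsics': array([[-9.44142625e-01, -2.09494607e-01,  2.54375145e-01,
         1.58423969e-01],
       [-3.29535950e-01,  6.02256779e-01, -7.27112667e-01,
         1.17206881e+00],
       [-8.72973179e-04, -7.70323816e-01, -6.37652300e-01,
         1.04090266e+00],
       [ 0.00000000e+00,  0.00000000e+00,  0.00000000e+00,
         1.00000000e+00]])}
```

View pics/top0.png

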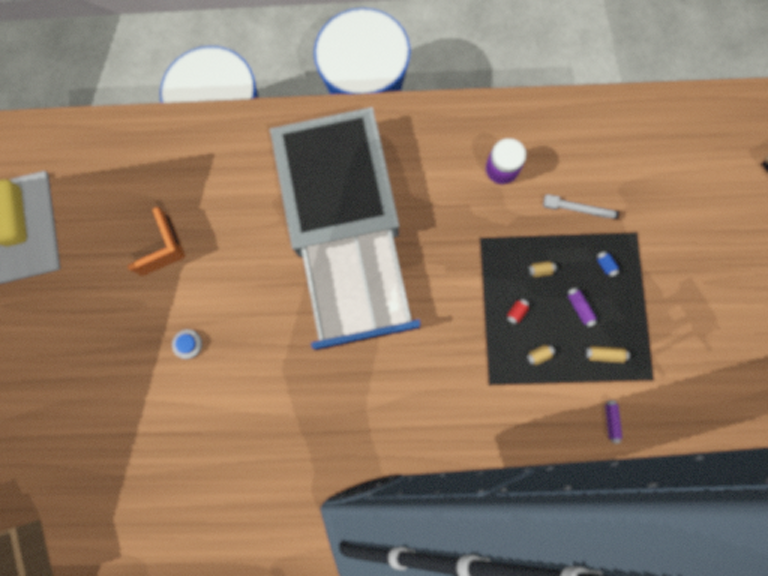

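View pics/side0.png

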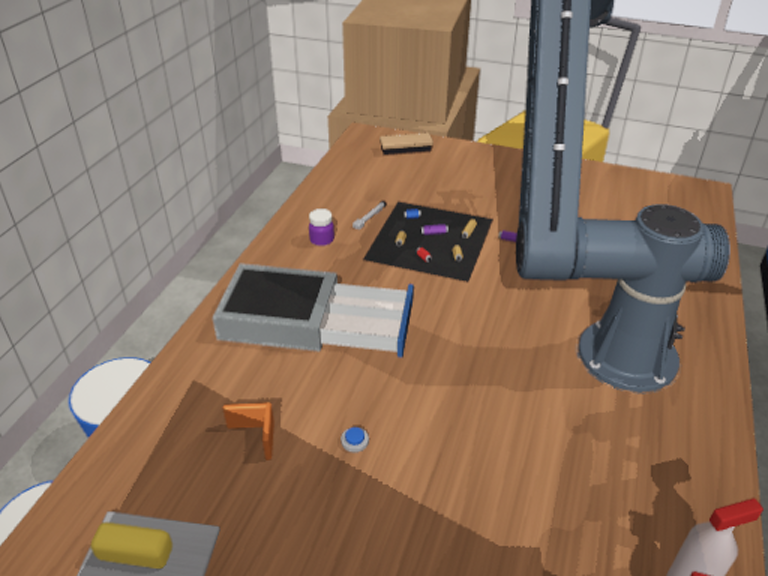

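In the top picture (1.5x) the candidates on the mat are brass shorts at (543,269) and (541,355), and a brass long at (608,355). Red (518,311), blue (607,264) and the purple ones (582,307) and (614,421) are decoys, because only brass fits the description. I'll confirm this in an enlarged crop, and view the drawer too.

```bash
python3 - <<'E'
from h import *
import pickle
d=pickle.load(open("c0.pkl","rb"))
save(d["top"],"mat.png",(315,150,445,260),5)
save(d["top"],"drw.png",(175,65,290,240),3.4)
c=d["top"]
# brass segmentation (mat region)
im=c["frame"][150:260,315:445]; hsv=cv2.cvtColor(im,cv2.COLOR_RGB2HSV)
mat=cv2.morphologyEx((hsv[...,2]<60).astype(np.uint8),cv2.MORPH_CLOSE,np.ones((25,25)))
m=((hsv[...,2]>75)&(mat>0)).astype(np.uint8)
n,l,s,ce=cv2.connectedComponentsWithStats(m)
for i in range(1,n):
    if s[i,4]<60: continue
    p=np.argwhere(l==i)[:,::-1]+[315,150]
    w=np.array([px2w(c,u,v,.012)[:2] for u,v in p]); mu=w.mean(0)
    e,V=np.linalg.eigh(np.cov(w.T)); a=V[:,1]
    r=cv2.minAreaRect((w*1e4).astype(np.float32))
    print(p.mean(0).round(1),s[i,4],np.median(im[l==i],axis=0),mu.round(4),"axis yaw",np.degrees(np.arctan2(a[1],a[0])).round(1),"len",np.ptp(w@a).round(4),np.ptp(w@V[:,0]).round(4),"rect",np.round(np.array(r[0])/1e4,4))
E
```

```text
[361.8 209.1] 2655 [167. 125.  90.] [ 0.5056 -0.2339] axis yaw -143.8 len 0.432 0.4174 rect [ 0.5171 -0.2773]
[404.7 175.5] 178 [ 59.  100.5 163.5] [ 0.5906 -0.3563] axis yaw -152.1 len 0.0492 0.0294 rect [ 0.5908 -0.3561]
[361.1 178.9] 170 [150.5 133.5  91. ] [ 0.5851 -0.239 ] axis yaw 97.2 len 0.0499 0.0279 rect [ 0.5848 -0.2388]
[387.5 204.5] 282 [128.  76. 157.] [ 0.5132 -0.3034] axis yaw -154.1 len 0.0762 0.0283 rect [ 0.5134 -0.3033]
[345.  207.1] 182 [165.5  66.5  65.5] [ 0.5098 -0.1903] axis yaw 140.0 len 0.0512 0.0283 rect [ 0.5101 -0.1905]
[360.1 236.2] 193 [160. 142. 100.] [ 0.4315 -0.2246] axis yaw 112.2 len 0.0512 0.0292 rect [ 0.4318 -0.2251]
[404.4 235.9] 299 [169. 148. 100.] [ 0.4289 -0.3398] axis yaw 84.2 len 0.0753 0.0284 rect [ 0.4288 -0.3401]
```

View pics/mat.png

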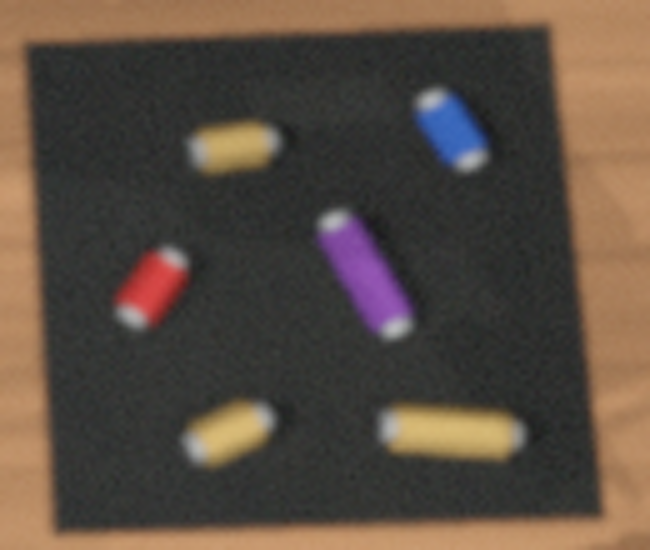

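View pics/drw.png

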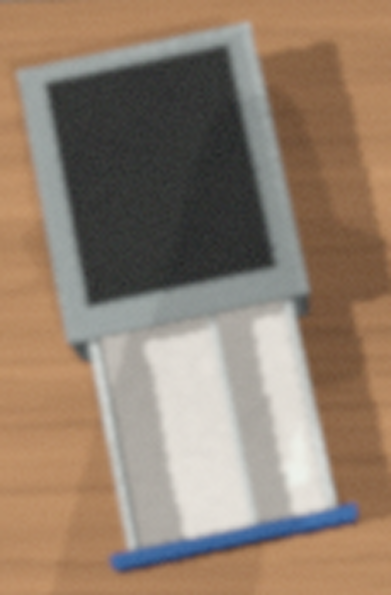

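The mat crop shows brass shorts at (235,147) and (230,433) and a brass long at (452,432), so those three are the targets. The drawer crop shows roof corners at (18,70), (250,22), (308,293) and (75,343), with the blue panel from (112,560) to (357,513).

```bash
cat > meas.py <<'E'
from h import *
def drawer(c,vb=True):
    W=lambda u,v,z: px2w(c,175+u/3.4-.35,65+v/3.4-.35,z)
    R=[W(u,v,.066)[:2] for u,v in((18,70),(250,22),(308,293),(75,343))]
    im=c["frame"]; hsv=cv2.cvtColor(im,cv2.COLOR_RGB2HSV)
    m=((hsv[...,0]>100)&(hsv[...,0]<125)&(hsv[...,1]>130)).astype(np.uint8)
    m[:, :200]=0; m[:,290:]=0; m[:190]=0; m[250:]=0
    p=np.argwhere(m)[:,::-1]
    w=np.array([px2w(c,u,v,.056)[:2] for u,v in p])
    r=cv2.boxPoints(cv2.minAreaRect((w*1e4).astype(np.float32)))/1e4
    return R,r
E
python3 - <<'E'
from meas import *
import pickle
d=pickle.load(open("c0.pkl","rb"));c=d["top"]
R,r=drawer(c); R=np.array(R)
print("roof",R.round(4)); 
for a,b in((0,1),(1,2),(2,3),(3,0)): e=R[b]-R[a]; print(np.linalg.norm(e).round(4),np.degrees(np.arctan2(e[1],e[0])).round(1))
print("panel",r.round(4)); print([ (np.linalg.norm(r[(i+1)%4]-r[i]).round(4),np.degrees(np.arctan2(*(r[(i+1)%4]-r[i])[::-1])).round(1)) for i in range(4)])
W=lambda u,v,z: px2w(c,175+u/3.4-.35,65+v/3.4-.35,z)[:2].round(4)
print("divider top near/far",W(253,520,.04),W(222,320,.04),"left wall top",W(128,548,.046),W(95,345,.046),"right wall",W(333,505,.046),W(292,302,.046))
E
```

```text
roof [[0.8513 0.2436]
 [0.8843 0.0564]
 [0.6573 0.0174]
 [0.6241 0.1976]]
0.1901 -80.0
0.2304 -170.2
0.1833 100.4
0.2319 11.5
panel [[ 0.4505  0.1668]
 [ 0.4829 -0.0109]
 [ 0.4919 -0.0092]
 [ 0.4595  0.1685]]
[(np.float32(0.1806), np.float32(-79.7)), (np.float32(0.0092), np.float32(10.3)), (np.float32(0.1806), np.float32(100.3)), (np.float32(0.0092), np.float32(-169.7))]
divider top near/far [0.4863 0.0651] [0.6452 0.0856] left wall top [0.4671 0.1606] [0.627  0.1853] right wall [0.4953 0.0037] [0.6562 0.03  ]
```

Request:
{"method": "move_arm", "body": {
  "commands": [
    {"hand":5,"travel":[0,0,1],"twist":[0,0,-5.8]},
    {"hand":5,"travel":[0,0,1],"twist":[0,0,-5.8]},
    {"hand":5,"travel":[0,0,1],"twist":[0,0,-5.8]},
    {"hand":5,"travel":[0,0,1],"twist":[0,0,-5.8]},
    {"hand":5,"travel":[0,0,1],"twist":[0,0,-5.8]}
  ],
  "force": 20
}}

```text
time: 0.52
position: [0.2767, -0.5599, 0.1649]
tool_rot: [0.885, 0.466, 0.0, -0.001]
ft_force: [-0.5, -0.0, -0.6]
grip_width: 0.0611
grip_force: 0.0
```

Request:
{"method": "move_arm", "body": {
  "commands": [
    {"hand":5,"travel":[0,0,1],"twist":[0,0,-5.8]},
    {"hand":5,"travel":[0,0,1],"twist":[0,0,-5.8]},
    {"hand":5,"travel":[0,0,1],"twist":[0,0,-5.8]},
    {"hand":5,"travel":[0,0,1],"twist":[0,0,-5.8]},
    {"hand":5,"travel":[0,0,1],"twist":[0,0,-5.8]}
  ]
}}

```text
time: 0.93
position: [0.2767, -0.5599, 0.1149]
tool_rot: [0.74, 0.673, 0.0, -0.0]
ft_force: [0.6, -0.1, 0.4]
grip_width: 0.0502
grip_force: 0.0
```

```bash
cat > go.py <<'E'
import sys, numpy as np
from scipy.spatial.transform import Rotation as Rn
from rig import robot
o=robot.get_obs(); R=Rn.from_quat(o["tool_rot"]).as_matrix(); p=o["position"]
th=np.degrees(np.arctan2(R[1,0],R[0,0]))
print("t",round(o["time"],2),"p",p.round(4),"theta",th.round(2),"z",R[:,2].round(4),"F",o["ft_force"].round(1),"w",round(o["grip_width"],4),"gf",round(o["grip_force"],1))
if len(sys.argv)>3:
    t=np.array(list(map(float,sys.argv[1:4])))
    print("travel cm",((t-p)@R*100).round(2))
    if len(sys.argv)>4:
        T=float(sys.argv[4]); a=np.radians(T); X=np.array([[np.cos(a),np.sin(a),0],[np.sin(a),-np.cos(a),0],[0,0,-1.]]).T
        print("twist",np.degrees(Rn.from_matrix(R.T@X).as_rotvec()).round(2),"travel after twist",((t-p)@X*100).round(2))
E
python3 go.py .429 -.340 .1 84.2
```

```text
t 0.93 p [ 0.2767 -0.5599  0.1149] theta 84.58 z [-3.e-04  1.e-03 -1.e+00] F [ 0.6 -0.1  0.4] w 0.0502 gf 0.0
travel cm [23.33 13.08  1.5 ]
twist [-0.02 -0.06  0.38] travel after twist [23.42 12.93  1.49]
```

Request:
{"method": "move_arm", "body": {
  "commands": [
    {"hand":5,"travel":[2.9,1.63,0],"twist":[0,0,0]},
    {"hand":5,"travel":[2.9,1.63,0],"twist":[0,0,0]},
    {"hand":5,"travel":[2.9,1.63,0],"twist":[0,0,0]},
    {"hand":5,"travel":[2.9,1.63,0],"twist":[0,0,0]},
    {"hand":5,"travel":[2.9,1.63,0],"twist":[0,0,0.4]}
  ]
}}

```text
time: 1.35
position: [0.3727, -0.4226, 0.1154]
tool_rot: [0.744, 0.668, 0.0, -0.0]
ft_force: [0.6, 0.1, -0.6]
grip_width: 0.0501
grip_force: 0.0
```

Request:
{"method": "move_arm", "body": {
  "commands": [
    {"hand":5,"travel":[2.97,1.63,0.5],"twist":[0,0,0]},
    {"hand":5,"travel":[2.97,1.63,0.5],"twist":[0,0,0]},
    {"hand":5,"travel":[2.97,1.63,0.5],"twist":[0,0,0]},
    {"hand":5,"travel":[0,0,1],"twist":[0,0,0]},
    {"hand":5,"travel":[0,0,1],"twist":[0,0,0]}
  ]
}}

```text
time: 1.77
position: [0.4313, -0.3392, 0.0804]
tool_rot: [0.742, 0.67, -0.0, 0.0]
ft_force: [0.3, -0.4, -0.0]
grip_width: 0.0499
grip_force: 0.0
```

```bash
python3 go.py .429 -.340 .018 84.2; python3 - <<'E'
from h import *
c=robot.camera("side"); u,v=w2px(c,[.429,-.34,.03]); print(u,v); u=int(u);v=int(v)
save(c,"s1.png",(u-60,v-60,u+60,v+40),5)
E
```

```text
t 1.77 p [ 0.4313 -0.3392  0.0804] theta 84.11 z [-1.e-04 -2.e-04 -1.e+00] F [ 0.3 -0.4 -0. ] w 0.0499 gf 0.0
travel cm [-0.1  -0.22  6.24]
twist [-0.    0.01 -0.09] travel after twist [-0.11 -0.22  6.24]
313.0200146070174 147.6119044393721
```

View pics/s1.png

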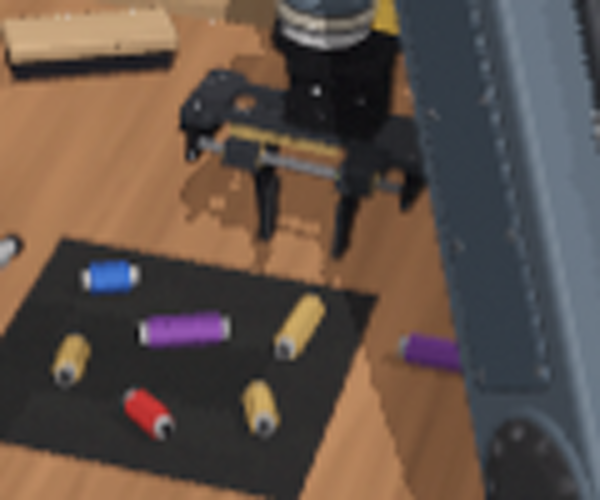

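The side crop shows the long brass at (300,325) and the fingertips at (265,235) and (338,250), straight above it. I'm lowering and gripping.

Request:
{"method": "move_arm", "body": {
  "commands": [
    {"hand":5,"travel":[0,-0.2,2],"twist":[0,0,0]},
    {"hand":5,"travel":[-0.1,0,2],"twist":[0,0,0]},
    {"hand":5,"travel":[0,0,1.5],"twist":[0,0,0]},
    {"hand":5,"travel":[0,0,0.7],"twist":[0,0,0]},
    {"hand":1.5,"travel":[0,0,0],"twist":[0,0,0]}
  ]
}}

```text
time: 2.23
position: [0.4268, -0.342, 0.0171]
tool_rot: [0.744, 0.668, -0.0, -0.002]
ft_force: [0.2, -0.4, -0.7]
grip_width: 0.0479
grip_force: 0.0
```

Request:
{"method": "move_arm", "body": {
  "commands": [
    {"hand":1.5,"travel":[0,0,0],"twist":[0,0,0]},
    {"hand":1.5,"travel":[0,0,0],"twist":[0,0,0]},
    {"hand":1.5,"travel":[0,0,0],"twist":[0,0,0]},
    {"hand":1.5,"travel":[0,0,0],"twist":[0,0,0]},
    {"hand":1.5,"travel":[0,0,0],"twist":[0,0,0]}
  ]
}}

```text
time: 2.65
position: [0.4287, -0.3419, 0.0196]
tool_rot: [0.744, 0.668, -0.0, 0.001]
ft_force: [-0.1, -0.6, 0.1]
grip_width: 0.0187
grip_force: 0.0
```

Request:
{"method": "move_arm", "body": {
  "commands": [
    {"hand":1.5,"travel":[0,0,0],"twist":[0,0,0]},
    {"hand":1.5,"travel":[0,0,-1],"twist":[0,0,0]},
    {"hand":1.5,"travel":[0,0,-3],"twist":[0,0,0]},
    {"hand":1.5,"travel":[0,0,-4],"twist":[0,0,0]},
    {"hand":1.5,"travel":[0,0,-4],"twist":[0,0,0]}
  ]
}}

```text
time: 3.07
position: [0.4277, -0.3407, 0.14]
tool_rot: [0.744, 0.668, 0.0, -0.001]
ft_force: [0.4, -0.3, 0.0]
grip_width: 0.0152
grip_force: 0.0
```

The fingers closed to 15 mm without force, so the grasp missed. I'm looking again.

```bash
python3 - <<'E'
from h import *
import pickle
c=robot.camera("side"); t=robot.camera("top"); pickle.dump({"side":c,"top":t},open("c1.pkl","wb"))
a=c["frame"][100:220,230:400]; b=t["frame"][150:270,310:480]
save({"frame":np.vstack([a,b])},"s2.png",None,2.5)
for p in([.429,-.34,.012],[.4277,-.3407,.126],[.4277,-.3407,.14]): print(w2px(c,p),w2px(t,p))
E
```

```text
[312.63724196 151.4437258 ] [404.43104594 235.83258301]
[315.51511621 126.31938028] [421.67875091 233.11853773]
[315.83641158 123.09829768] [424.04635249 232.67012   ]
```

View pics/s2.png

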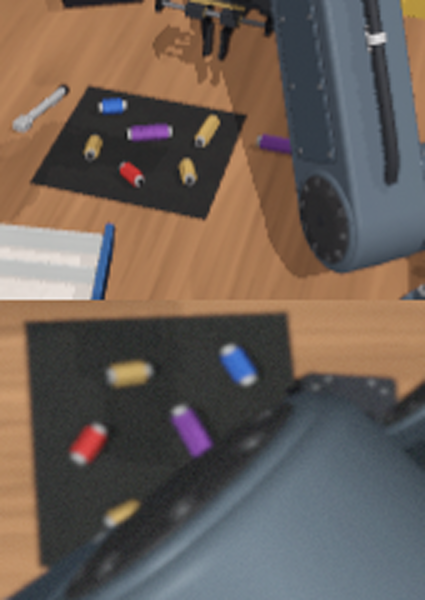

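```bash
python3 - <<'E'
from h import *
import pickle
d=pickle.load(open("c1.pkl","rb")); c=d["side"]
g=cv2.cvtColor(c["frame"],cv2.COLOR_RGB2GRAY)
print("cols 304..331")
for v in range(110,130): print(v,"".join("#" if x<45 else "+" if x<75 else "." for x in g[v,304:332]))
R=np.array([[np.cos(np.radians(84)),np.sin(np.radians(84))]])
yd=np.array([np.sin(np.radians(84)),-np.cos(np.radians(84)),0])
for s in(-1,1):
  for z in(.126,.14): print(s,z,w2px(c,np.array([.4277,-.3407,z])+s*.0075*yd), w2px(c,np.array([.4277,-.3407,z])+s*.0225*yd))
E
python3 go.py
```

```text
cols 304..331
110 ......+####+...+###+#+.....+
111 ......+####+...####++.......
112 ......+####+..+####+........
113 .......##+#+..+####.........
114 .......####+..+###+.........
115 .......####+..+###..........
116 .......+###+..+###..........
117 .......+###+..+##+..........
118 .......####...###+..........
119 .......####...###+..........
120 .......###+...###+..........
121 .......###...+###...........
122 .......+.....+##+...........
123 .............+#+............
124 ..............+.............
125 ............................
126 ............................
127 ............................
128 ............................
129 ............................
-1 0.126 [317.40450725 126.76455922] [321.19838365 127.6589591 ]
-1 0.14 [317.73572023 123.54126225] [321.54958975 124.43125697]
1 0.126 [313.63074431 125.87554394] [309.87702051 124.99188474]
1 0.14 [313.94217451 122.65668343] [310.16887705 121.77749129]
t 3.17 p [ 0.4316 -0.3451  0.1458] theta 83.91 z [ 0.0093 -0.011  -0.9999] F [ 0.  -1.1 -1.1] w 0.0147 gf 0.0
```

```bash
python3 - <<'E'
from h import *
import pickle
a=pickle.load(open("c0.pkl","rb"))["side"]; b=pickle.load(open("c1.pkl","rb"))["side"]
for c in(a,b):
    im=c["frame"][138:166,300:326]; hsv=cv2.cvtColor(im,cv2.COLOR_RGB2HSV)
    m=((hsv[...,0]>12)&(hsv[...,0]<32)&(hsv[...,1]>70)&(hsv[...,2]>80)).astype(np.uint8)
    n,l,s,ce=cv2.connectedComponentsWithStats(m); i=1+np.argmax(s[1:,4]); p=np.argwhere(l==i)[:,::-1].astype(np.float32)
    print(s[i],ce[i]+[300,138],cv2.minAreaRect(p))
    # measure C on the z=.012 plane from centroid
    print(px2w(c,*(ce[i]+[300,138]),.014), px2w(c,*(ce[i]+[300,138]),.034))
E
python3 go.py .429 -.34 .1
```

```text
[  0   0  26   7 113] [314.99115044 139.99115044] ((12.5, 3.0), (6.0, 25.0), 90.0)
[ 0.43853924 -0.42089506  0.014     ] [ 0.4330837  -0.38987043  0.034     ]
[  0   0  26   7 112] [313.55357143 140.05357143] ((12.640246391296387, 1.7378053665161133), (25.509687423706055, 5.742440223693848), 6.340191841125488)
[ 0.4439451  -0.41850369  0.014     ] [ 0.43838428 -0.38752563  0.034     ]
t 3.17 p [ 0.4316 -0.3451  0.1458] theta 83.91 z [ 0.0093 -0.011  -0.9999] F [ 0.  -1.1 -1.1] w 0.0147 gf 0.0
travel cm [ 0.52 -0.36  4.57]
```

```bash
python3 - <<'E'
from h import *
import pickle
for f in("c0.pkl","c1.pkl"):
    c=pickle.load(open(f,"rb"))["side"]; g=cv2.cvtColor(c["frame"],cv2.COLOR_RGB2GRAY); print(f,"cols 300..325")
    for v in range(142,164): print(v,"".join("#" if x>110 else "+" if x>70 else "." for x in g[v,300:326]))
E
python3 go.py
```

```text
c0.pkl cols 300..325
142 .........+++++############
143 ..............+++++#######
144 ....................+++++#
145 ........................++
146 .............+##+.........
147 ............+####.........
148 ............######........
149 ...........+######........
150 ..........+######+........
151 ..........#######.........
152 .........+######..........
153 .........######+..........
154 ........#######..........+
155 ........######+..........+
156 ........+++##+...........#
157 ........+.+#+...........+#
158 .........++#............##
159 .......................+##
160 .......................+##
161 .......................###
162 ......................+###
163 ...+++................####
c1.pkl cols 300..325
142 ........++++###########+++
143 ..............+++######+++
144 ...................++#++++
145 ..........................
146 .............+###.........
147 ............+####+........
148 ............######........
149 ...........+######........
150 ..........+######+........
151 ..........#######.........
152 .........+######..........
153 ........+######+..........
154 ........#######..........+
155 ........######+..........+
156 ........+++###..........+#
157 ........+++#++..........+#
158 ........+++#...........+##
159 .......................+##
160 .......................+##
161 .......................###
162 ......................+###
163 ...+#+................####
t 3.17 p [ 0.4316 -0.3451  0.1458] theta 83.91 z [ 0.0093 -0.011  -0.9999] F [ 0.  -1.1 -1.1] w 0.0147 gf 0.0
```

Request:
{"method": "move_arm", "body": {
  "commands": [
    {"hand":5,"travel":[0,0,3],"twist":[0,0,0]},
    {"hand":5,"travel":[0,0,3],"twist":[0,0,0]},
    {"hand":5,"travel":[0,0,0],"twist":[0,0,0]},
    {"hand":5,"travel":[0,0,0],"twist":[0,0,0]},
    {"hand":5,"travel":[0,0,0],"twist":[0,0,0]}
  ]
}}

```text
time: 3.58
position: [0.4286, -0.3418, 0.0795]
tool_rot: [0.744, 0.668, 0.0, 0.0]
ft_force: [1.2, -0.2, 0.5]
grip_width: 0.0407
grip_force: 0.0
```

```bash
python3 go.py;  python3 - <<'E'
from h import *
import pickle
c=robot.camera("side"); o=robot.get_obs(); print(o["position"],o["joint_velocities"].round(3)); robot.camera("side"); o=robot.get_obs(); print(o["position"])
pickle.dump(c,open("c2.pkl","wb")); p=o["position"]
g=cv2.cvtColor(c["frame"],cv2.COLOR_RGB2GRAY); print("cols 295..334")
for v in range(118,150): print(v,"".join("#" if x<45 else "+" if x<75 else "." for x in g[v,295:335]))
yd=np.array([np.sin(np.radians(84)),-np.cos(np.radians(84)),0])
for s in(-1,1):
    print(s,w2px(c,p+s*.025*yd-[0,0,.014]), w2px(c,p+s*.040*yd-[0,0,.014]))
E
```

```text
t 3.58 p [ 0.4286 -0.3418  0.0795] theta 83.89 z [ 3.e-04 -3.e-04 -1.e+00] F [ 1.2 -0.2  0.5] w 0.0407 gf 0.0
[ 0.42897102 -0.34220923  0.08004102] [-0.    -0.009 -0.005 -0.    -0.005  0.001]
[ 0.42910063 -0.34238758  0.08023764]
cols 295..334
118 ....++++++++..............++############
119 ....++++++++.............+##############
120 .....+++++++##++.........++########+++##
121 .........++####+.........++######+#...+#
122 ..........+####+........+++#####+++....+
123 ...........#####.........++####+.++++..#
124 ...........#####........++######.++++++#
125 ...........#####.........+######....+++#
126 ...........+###+.........+####++......+#
127 ...........+###+.........#####........+#
128 ...........+#+#+.........+###+.........#
129 ...........+#+#+.........####..........+
130 ............#+#+.........###+...........
131 ............###+.........###+...........
132 ...........+#+#..........###............
133 ...........+##+.........+###............
134 ...........+#+..........+###............
135 ............++..........+##+............
136 ........................###+............
137 ........................+#+.............
138 ........................++..............
139 ........................................
140 ++......................................
141 ++++++++................................
142 +++++++++++++...........................
143 #++++++++++++#+++++.....................
144 +###+#+++++++#++++++++++................
145 ++++#+##+++++#++##+++++++#+##+++........
146 #++++++++#++++++++....+++++######+......
147 ++++++++++#+##+++......++++######+......
148 +++++###++#++##++......++++#####+.......
149 ++++#+#####+++++.......++++#####+.......
-1 [320.09263145 140.94527071] [323.82180655 141.86148524]
1 [307.80102523 137.929143  ] [304.15496979 137.03558173]
```

Tips appear about 14 mm higher than expected from the side view, so the fingers probably closed over the coupling's top. I'll descend in small steps and watch the force.

Request:
{"method": "move_arm", "body": {
  "commands": [
    {"hand":5,"travel":[0,0,2.5],"twist":[0,0,0]},
    {"hand":5,"travel":[0,0,2.5],"twist":[0,0,0]},
    {"hand":5,"travel":[0,0,1],"twist":[0,0,0]},
    {"hand":5,"travel":[0,0,0.3],"twist":[0,0,0]},
    {"hand":5,"travel":[0,0,0],"twist":[0,0,0]}
  ]
}}

```text
time: 4.1
position: [0.4284, -0.3416, 0.0159]
tool_rot: [0.744, 0.668, 0.0, -0.0]
ft_force: [-0.6, -0.7, 0.1]
grip_width: 0.05
grip_force: 0.0
```

Request:
{"method": "move_arm", "body": {
  "commands": [
    {"hand":5,"travel":[0,0,0.2],"twist":[0,0,0]},
    {"hand":5,"travel":[0,0,0],"twist":[0,0,0]}
  ]
}}

```text
time: 4.27
position: [0.4289, -0.3422, 0.0148]
tool_rot: [0.744, 0.668, -0.0, 0.001]
ft_force: [0.6, 0.6, -0.3]
grip_width: 0.0501
grip_force: 0.0
```

```bash
python3 go.py;  python3 - <<'E'
from h import *
c=robot.camera("side")
save(c,"s3.png",(280,90,345,175),7)
E
```

```text
t 4.27 p [ 0.4289 -0.3422  0.0148] theta 83.89 z [ 0.0013 -0.0015 -1.    ] F [ 0.6  0.6 -0.3] w 0.0501 gf 0.0
```

View pics/s3.png

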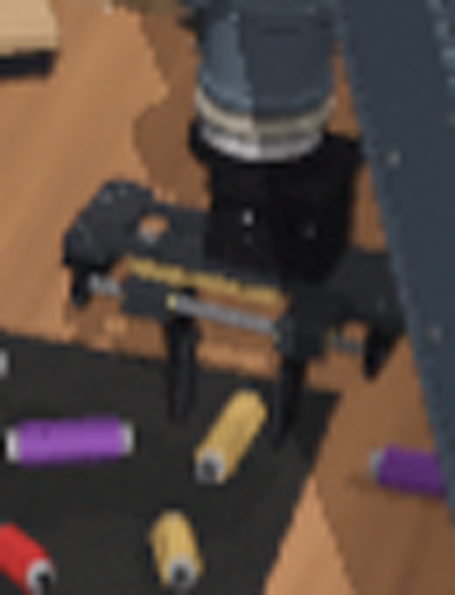

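The crop shows the fingertips at (180,415) and (285,435) on either side of the coupling, whose centre is near (232,435). There's no floor contact yet, so I'll go on down gently.

Request:
{"method": "move_arm", "body": {
  "commands": [
    {"hand":5,"travel":[0,0,0.1],"twist":[0,0,0]},
    {"hand":5,"travel":[0,0,0.1],"twist":[0,0,0]},
    {"hand":5,"travel":[0,0,0.1],"twist":[0,0,0]},
    {"hand":5,"travel":[0,0,0],"twist":[0,0,0]}
  ]
}}

```text
time: 4.65
position: [0.4283, -0.3415, 0.0109]
tool_rot: [0.744, 0.668, -0.0, 0.0]
ft_force: [0.4, -0.0, 0.4]
grip_width: 0.0498
grip_force: 0.0
```

Request:
{"method": "move_arm", "body": {
  "commands": [
    {"hand":5,"travel":[0,0,0.1],"twist":[0,0,0]},
    {"hand":5,"travel":[0,0,0.1],"twist":[0,0,0]},
    {"hand":5,"travel":[0,0,0.1],"twist":[0,0,0]},
    {"hand":5,"travel":[0,0,0],"twist":[0,0,0]}
  ]
}}

```text
time: 4.98
position: [0.4282, -0.3414, 0.0076]
tool_rot: [0.744, 0.668, 0.0, -0.0]
ft_force: [-0.2, 0.2, -0.4]
grip_width: 0.0497
grip_force: 0.0
```

Request:
{"method": "move_arm", "body": {
  "commands": [
    {"hand":2.5,"travel":[0,0,0],"twist":[0,0,0]},
    {"hand":1.5,"travel":[0,0,0],"twist":[0,0,0]},
    {"hand":1.5,"travel":[0,0,0],"twist":[0,0,0]},
    {"hand":1.5,"travel":[0,0,0],"twist":[0,0,0]},
    {"hand":1.5,"travel":[0,0,0],"twist":[0,0,0]}
  ]
}}

```text
time: 5.4
position: [0.4284, -0.3416, 0.0079]
tool_rot: [0.744, 0.668, 0.0, 0.0]
ft_force: [-0.7, -1.3, 0.6]
grip_width: 0.0247
grip_force: 0.0
```

Request:
{"method": "move_arm", "body": {
  "commands": [
    {"hand":1.5,"travel":[0,0,0],"twist":[0,0,0]},
    {"hand":1.5,"travel":[0,0,0],"twist":[0,0,0]}
  ]
}}

```text
time: 5.57
position: [0.4285, -0.3416, 0.0079]
tool_rot: [0.744, 0.668, 0.0, 0.0]
ft_force: [-0.2, -0.3, -1.7]
grip_width: 0.0168
grip_force: 9.1
```

Request:
{"method": "move_arm", "body": {
  "commands": [
    {"hand":1.5,"travel":[0,0,0],"twist":[0,0,0]},
    {"hand":1.5,"travel":[0,0,0],"twist":[0,0,0]}
  ]
}}

```text
time: 5.73
position: [0.4283, -0.3415, 0.0078]
tool_rot: [0.744, 0.668, 0.0, -0.0]
ft_force: [0.6, 0.3, -1.4]
grip_width: 0.0168
grip_force: 17.1
```

Request:
{"method": "move_arm", "body": {
  "commands": [
    {"hand":1.5,"travel":[0,0,-0.5],"twist":[0,0,0]},
    {"hand":1.5,"travel":[0,0,-1],"twist":[0,0,0]},
    {"hand":1.5,"travel":[0,0,-2],"twist":[0,0,0]},
    {"hand":1.5,"travel":[0,0,-2],"twist":[0,0,0]},
    {"hand":1.5,"travel":[0,0,0],"twist":[0,0,0]}
  ]
}}

```text
time: 6.15
position: [0.4301, -0.3435, 0.0667]
tool_rot: [0.744, 0.668, -0.0, 0.004]
ft_force: [0.4, -0.9, -2.1]
grip_width: 0.0163
grip_force: 17.0
```

```bash
python3 - <<'E'
from h import *
c=robot.camera("side")
save(c,"s4.png",(280,90,345,175),7)
E
python3 go.py
```

```text
t 6.2 p [ 0.4296 -0.343   0.0652] theta 83.89 z [ 0.0035 -0.0042 -1.    ] F [ 0.1 -0.  -1.1] w 0.0161 gf 17.0
```

View pics/s4.png

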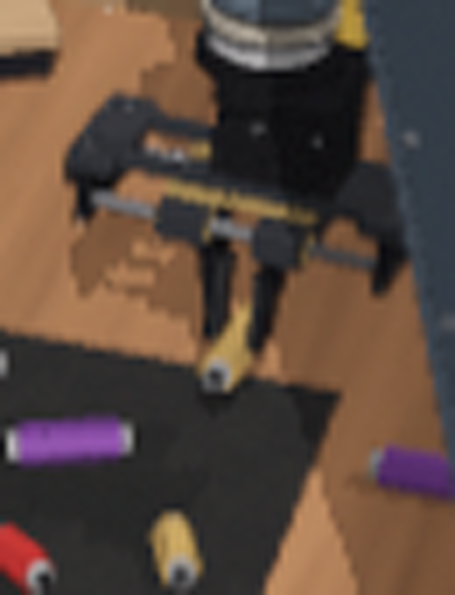

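The long coupling is lifted but held only by the extreme tips at (215,330) and (260,345), and it's creeping. I'll set it back and regrip lower.

Request:
{"method": "move_arm", "body": {
  "commands": [
    {"hand":1.5,"travel":[0,0,2],"twist":[0,0,0]},
    {"hand":1.5,"travel":[0,0,2],"twist":[0,0,0]},
    {"hand":1.5,"travel":[0,0,1.3],"twist":[0,0,0]},
    {"hand":1.5,"travel":[0,0,0.1],"twist":[0,0,0]},
    {"hand":5,"travel":[0,0,0],"twist":[0,0,0]}
  ]
}}

```text
time: 6.62
position: [0.4279, -0.3409, 0.0079]
tool_rot: [0.744, 0.668, 0.0, -0.001]
ft_force: [-0.7, 0.4, -0.2]
grip_width: 0.0191
grip_force: 0.0
```

Request:
{"method": "move_arm", "body": {
  "commands": [
    {"hand":5,"travel":[0,0,0],"twist":[0,0,0]},
    {"hand":5,"travel":[0,0,0],"twist":[0,0,0]},
    {"hand":5,"travel":[0,0,0.2],"twist":[0,0,0]},
    {"hand":5,"travel":[0,0,0.2],"twist":[0,0,0]},
    {"hand":5,"travel":[0,0,0.1],"twist":[0,0,0]}
  ]
}}

```text
time: 7.03
position: [0.4283, -0.3415, 0.0037]
tool_rot: [0.744, 0.668, -0.0, -0.0]
ft_force: [0.5, 0.8, 0.1]
grip_width: 0.0466
grip_force: 0.0
```

Request:
{"method": "move_arm", "body": {
  "commands": [
    {"hand":5,"travel":[0,0,0.1],"twist":[0,0,0]},
    {"hand":5,"travel":[0,0,0.1],"twist":[0,0,0]},
    {"hand":5,"travel":[0,0,0],"twist":[0,0,0]}
  ]
}}

```text
time: 7.28
position: [0.4283, -0.3415, 0.0016]
tool_rot: [0.744, 0.668, 0.0, -0.0]
ft_force: [0.3, -0.1, 0.2]
grip_width: 0.0497
grip_force: 0.0
```

Request:
{"method": "move_arm", "body": {
  "commands": [
    {"hand":5,"travel":[0,0,0.1],"twist":[0,0,0]},
    {"hand":5,"travel":[0,0,0.1],"twist":[0,0,0]},
    {"hand":5,"travel":[0,0,0],"twist":[0,0,0]}
  ]
}}

```text
time: 7.53
position: [0.4283, -0.3415, -0.0003]
tool_rot: [0.744, 0.668, -0.0, -0.0]
ft_force: [0.3, 0.2, -0.4]
grip_width: 0.0501
grip_force: 0.0
```

Request:
{"method": "move_arm", "body": {
  "commands": [
    {"hand":5,"travel":[0,0,0.1],"twist":[0,0,0]},
    {"hand":5,"travel":[0,0,0.1],"twist":[0,0,0]},
    {"hand":5,"travel":[0,0,0],"twist":[0,0,0]}
  ]
}}

```text
time: 7.78
position: [0.4283, -0.3415, -0.0023]
tool_rot: [0.744, 0.668, 0.0, -0.0]
ft_force: [-0.3, 0.1, -0.0]
grip_width: 0.0501
grip_force: 0.0
```

Request:
{"method": "move_arm", "body": {
  "commands": [
    {"hand":1.2,"travel":[0,0,0],"twist":[0,0,0]},
    {"hand":1.2,"travel":[0,0,0],"twist":[0,0,0]},
    {"hand":1.2,"travel":[0,0,0],"twist":[0,0,0]},
    {"hand":1.2,"travel":[0,0,0],"twist":[0,0,0]},
    {"hand":1.2,"travel":[0,0,0],"twist":[0,0,0]}
  ],
  "force": 30
}}

```text
time: 8.2
position: [0.4284, -0.3416, -0.0021]
tool_rot: [0.744, 0.668, 0.0, 0.0]
ft_force: [-0.7, 1.1, 0.5]
grip_width: 0.0246
grip_force: 0.3
```

Request:
{"method": "move_arm", "body": {
  "commands": [
    {"hand":1.2,"travel":[0,0,0],"twist":[0,0,0]},
    {"hand":1.2,"travel":[0,0,0],"twist":[0,0,0]},
    {"hand":1.2,"travel":[0,0,0],"twist":[0,0,0]}
  ]
}}

```text
time: 8.45
position: [0.4283, -0.3415, -0.0021]
tool_rot: [0.744, 0.668, -0.0, -0.0]
ft_force: [-1.4, 0.6, 1.1]
grip_width: 0.0214
grip_force: 30.0
```

Request:
{"method": "move_arm", "body": {
  "commands": [
    {"hand":1.2,"travel":[0,0,-1],"twist":[0,0,0]},
    {"hand":1.2,"travel":[0,0,-2],"twist":[0,0,-4]},
    {"hand":1.2,"travel":[0,0,-3],"twist":[0,0,-4]},
    {"hand":1.2,"travel":[0,0,-3],"twist":[0,0,-4]},
    {"hand":1.2,"travel":[0,0,-2],"twist":[0,0,-4]}
  ]
}}

```text
time: 8.87
position: [0.4289, -0.3421, 0.1107]
tool_rot: [0.642, 0.767, -0.0, 0.001]
ft_force: [-0.4, -0.9, -0.6]
grip_width: 0.0215
grip_force: 30.0
```

Request:
{"method": "move_arm", "body": {
  "commands": [
    {"hand":1.2,"travel":[0,0,0],"twist":[0,0,0]},
    {"hand":1.2,"travel":[0,0,0],"twist":[0,0,0]}
  ]
}}

```text
time: 9.03
position: [0.4289, -0.3421, 0.1094]
tool_rot: [0.644, 0.765, -0.0, 0.002]
ft_force: [0.5, -0.3, -0.6]
grip_width: 0.0215
grip_force: 30.0
```

```bash
python3 go.py .5518 .1242 .1 100.1
```

```text
t 9.03 p [ 0.4289 -0.3421  0.1094] theta 99.83 z [ 0.0021 -0.0025 -1.    ] F [ 0.5 -0.3 -0.6] w 0.0215 gf 30.0
travel cm [43.85 20.07  0.85]
twist [ 0.1   0.16 -0.27] travel after twist [43.75 20.28  0.94]
```

Request:
{"method": "move_arm", "body": {
  "commands": [
    {"hand":1.2,"travel":[2,1,0],"twist":[0,0,0]},
    {"hand":1.2,"travel":[3.4,1.5,0],"twist":[0,0,0]},
    {"hand":1.2,"travel":[3.4,1.5,0],"twist":[0,0,0]},
    {"hand":1.2,"travel":[3.4,1.5,0],"twist":[0,0,0]},
    {"hand":1.2,"travel":[3.4,1.5,0],"twist":[0,0,0]}
  ]
}}

```text
time: 9.45
position: [0.4694, -0.1737, 0.1064]
tool_rot: [0.644, 0.765, -0.0, -0.002]
ft_force: [0.8, -0.3, -0.7]
grip_width: 0.0212
grip_force: 30.0
```

Request:
{"method": "move_arm", "body": {
  "commands": [
    {"hand":1.2,"travel":[3.4,1.5,0],"twist":[0,0,0]},
    {"hand":1.2,"travel":[3.4,1.5,0],"twist":[0,0,0]},
    {"hand":1.2,"travel":[3.4,1.5,0],"twist":[0,0,0]},
    {"hand":1.2,"travel":[3.4,1.5,0],"twist":[0,0,0]},
    {"hand":1.2,"travel":[3.4,1.5,0],"twist":[0,0,0]}
  ]
}}

```text
time: 9.87
position: [0.514, 0.0066, 0.1064]
tool_rot: [0.644, 0.765, -0.001, -0.002]
ft_force: [0.8, 0.1, -1.2]
grip_width: 0.0212
grip_force: 30.0
```

Request:
{"method": "move_arm", "body": {
  "commands": [
    {"hand":1.2,"travel":[3.4,1.7,0],"twist":[0,0,0]},
    {"hand":1.2,"travel":[3.4,1.7,0],"twist":[0,0,0]},
    {"hand":1.2,"travel":[3,1.3,0],"twist":[0,0,0]},
    {"hand":1.2,"travel":[0,0,0],"twist":[0,0,0]},
    {"hand":1.2,"travel":[0,0,0],"twist":[0,0,0]}
  ]
}}

```text
time: 10.28
position: [0.5434, 0.1108, 0.1063]
tool_rot: [0.642, 0.766, -0.001, -0.001]
ft_force: [0.1, -0.6, -1.4]
grip_width: 0.0212
grip_force: 30.0
```

```bash
python3 go.py .5518 .1242 .1 100.1; python3 - <<'E'
from h import *
c=robot.camera("top"); s=robot.camera("side")
im=np.hstack([c["frame"][110:240,180:310],s["frame"][130:260,190:320]])
save({"frame":im},"s5.png",None,3)
E
```

```text
t 10.28 p [0.5434 0.1108 0.1063] theta 100.07 z [-3.2e-03 -3.0e-04 -1.0e+00] F [ 0.1 -0.6 -1.4] w 0.0212 gf 30.0
travel cm [1.17 1.06 0.62]
twist [-0.18 -0.02 -0.03] travel after twist [1.17 1.06 0.63]
```

View pics/s5.png

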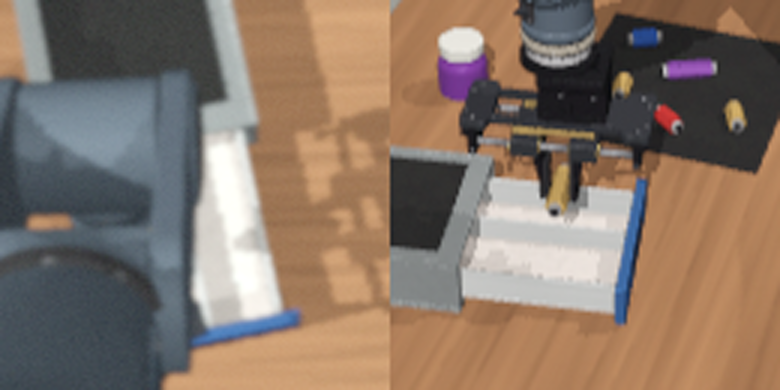

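The side half shows the held coupling centred near (560,190), with its near stub at (553,210), above the drawer. I'll check it against the projection.

```bash
python3 - <<'E'
from h import *
import cv2
s=robot.camera("side"); p=np.array([.5434,.1108,.1063]); a=np.array([-.1754,.9845,0])
print("near end pred (z+.0135)",w2px(s,p+a*.034+[0,0,.0135]),"far",w2px(s,p-a*.035+[0,0,.0135]),"(z-.003)",w2px(s,p+a*.034-[0,0,.003]))
hsv=cv2.cvtColor(s["frame"],cv2.COLOR_RGB2HSV); g=s["frame"].astype(int)
for v in range(180,206): print(v,"".join("B" if (g[v,u,0]-g[v,u,2]>35) else "#" if g[v,u].sum()<150 else "." for u in range(232,264)))
# drawer points via side: panel top ends, divider
ex=np.array([.9845,.1754,0]); ey=np.array([-.1754,.9845,0])
for n,(u,v,z) in dict(panelL=(.472,.09,.056),panelR=(.472,-.10,.056),divnear=(.484,-.0215,.04),roofL=(.65,.0895,.066),roofR=(.65,-.1005,.066)).items(): print(n,w2px(s,ex*u+ey*v+[0,0,z]).round(1))
E
```

```text
near end pred (z+.0135) [244.58213425 199.5893109 ] far [248.23139771 185.83025818] (z-.003) [244.6303905  203.66650695]
180 .......B###.BB...B.........B....
181 .......#####BBBBBB.........B....
182 BBBBB.######BBBBBB.........BBBBB
183 BBBBBB######BBBBBB.####...#BBBBB
184 BBBBBB#####.BBBBB..###BBBBBBBBBB
185 BBBBBBB####BBBBBBB.###BBBBBBBBBB
186 BBBBBBB####.BBBBBB.###BBBBBBBBBB
187 BBBBBBB#####BBBBBB.##.BBBBBBBBBB
188 BBBBBBBB####BBBBBB.##.BBBBBBBBBB
189 BBBBBBBB####BBBBBB.##BBBBBBBBBBB
190 ........####BBBBBB.##BBBBBBBBBBB
191 .........###BBBBBB.##BBBBBBBBBBB
192 .........##BBBBBBB.##.......BBBB
193 .........##BBBBBBB.##...........
194 .........#.BBBBBBB.##...........
195 ..........BBBBBBBB.##...........
196 ..........BBBBBBBB.#............
197 ..........BBBBBBB...............
198 ..........B....BB...............
199 ..........B....BB...............
200 ............##.B................
201 ................................
202 ................................
203 ................................
204 ................................
205 ................................
panelL [268.9 226.9]
panelR [276.1 188.7]
divnear [269.5 207. ]
roofL [212.1 218.3]
roofR [224.5 181.2]
```

Request:
{"method": "move_arm", "body": {
  "commands": [
    {"hand":1.2,"travel":[1.2,1.1,0],"twist":[0,0,0]},
    {"hand":1.2,"travel":[0,0,1.5],"twist":[0,0,0]},
    {"hand":1.2,"travel":[0,0,2],"twist":[0,0,0]},
    {"hand":1.2,"travel":[0,0,1.5],"twist":[0,0,0]},
    {"hand":1.2,"travel":[0,0,0],"twist":[0,0,0]}
  ]
}}

```text
time: 10.85
position: [0.5507, 0.1209, 0.055]
tool_rot: [0.645, 0.764, -0.002, -0.003]
ft_force: [-1.4, -0.4, -1.6]
grip_width: 0.0214
grip_force: 30.0
```

```bash
python3 go.py .5518 .1242 .0125 100.1
```

```text
t 10.85 p [0.5507 0.1209 0.055 ] theta 99.72 z [-7.2e-03 -3.0e-04 -1.0e+00] F [-1.4 -0.4 -1.6] w 0.0214 gf 30.0
travel cm [0.3  0.19 4.25]
twist [-0.41 -0.05 -0.38] travel after twist [0.3  0.16 4.25]
```

Request:
{"method": "move_arm", "body": {
  "commands": [
    {"hand":1.2,"travel":[0.3,0.1,1.5],"twist":[0,0,0]},
    {"hand":1.2,"travel":[0,0,1.5],"twist":[0,0,0]},
    {"hand":1.2,"travel":[0,0,0.7],"twist":[0,0,0]},
    {"hand":1.2,"travel":[0,0,0.3],"twist":[0,0,0]},
    {"hand":1.2,"travel":[0,0,0],"twist":[0,0,0]}
  ]
}}

```text
time: 11.27
position: [0.5537, 0.1252, 0.0177]
tool_rot: [0.644, 0.765, -0.0, -0.0]
ft_force: [0.2, 0.3, -1.0]
grip_width: 0.021
grip_force: 30.0
```

Request:
{"method": "move_arm", "body": {
  "commands": [
    {"hand":1.2,"travel":[0,0,0.1],"twist":[0,0,0]},
    {"hand":1.2,"travel":[0,0,0.1],"twist":[0,0,0]},
    {"hand":1.2,"travel":[0,0,0],"twist":[0,0,0]}
  ]
}}

```text
time: 11.52
position: [0.5544, 0.1259, 0.0165]
tool_rot: [0.644, 0.765, 0.0, 0.0]
ft_force: [-0.1, -0.8, -0.7]
grip_width: 0.0214
grip_force: 30.0
```

Request:
{"method": "move_arm", "body": {
  "commands": [
    {"hand":1.2,"travel":[0,0,0.1],"twist":[0,0,0]},
    {"hand":1.2,"travel":[0,0,0.1],"twist":[0,0,0]},
    {"hand":1.2,"travel":[0,0,0.1],"twist":[0,0,0]},
    {"hand":1.2,"travel":[0,0,0],"twist":[0,0,0]}
  ]
}}

```text
time: 11.85
position: [0.5538, 0.126, 0.0127]
tool_rot: [0.644, 0.765, -0.0, -0.0]
ft_force: [-0.2, 0.5, -0.6]
grip_width: 0.0213
grip_force: 30.0
```

Now lower until light contact, then release.

Request:
{"method": "move_arm", "body": {
  "commands": [
    {"hand":1.2,"travel":[0,0,0.1],"twist":[0,0,0]},
    {"hand":1.2,"travel":[0,0,0.1],"twist":[0,0,0]},
    {"hand":1.2,"travel":[0,0,0],"twist":[0,0,0]}
  ]
}}

```text
time: 12.1
position: [0.5542, 0.126, 0.0118]
tool_rot: [0.644, 0.765, 0.0, 0.0]
ft_force: [-1.7, 0.6, 5.2]
grip_width: 0.0213
grip_force: 30.0
```

Request:
{"method": "move_arm", "body": {
  "commands": [
    {"hand":2.6,"travel":[0,0,0],"twist":[0,0,0]},
    {"hand":3.5,"travel":[0,0,0],"twist":[0,0,0]},
    {"hand":3.5,"travel":[0,0,0],"twist":[0,0,0]},
    {"hand":3.5,"travel":[0,0,0],"twist":[0,0,0]},
    {"hand":3.5,"travel":[0,0,0],"twist":[0,0,0]}
  ]
}}

```text
time: 12.52
position: [0.5539, 0.126, 0.0107]
tool_rot: [0.644, 0.765, -0.0, -0.0]
ft_force: [-0.5, 0.1, -0.2]
grip_width: 0.0343
grip_force: 0.0
```

Request:
{"method": "move_arm", "body": {
  "commands": [
    {"hand":3.5,"travel":[0,0,-1],"twist":[0,0,0]},
    {"hand":3.5,"travel":[0,0,-3],"twist":[0,0,0]},
    {"hand":3.5,"travel":[0,0,-4],"twist":[0,0,0]},
    {"hand":3.5,"travel":[0,0,-2],"twist":[0,0,0]},
    {"hand":3.5,"travel":[0,0,0],"twist":[0,0,0]}
  ]
}}

```text
time: 12.93
position: [0.5577, 0.1262, 0.1163]
tool_rot: [0.643, 0.765, 0.004, 0.004]
ft_force: [1.1, 0.8, -0.8]
grip_width: 0.0348
grip_force: 0.0
```

```bash
python3 go.py .4315 -.2246 .1 112.2; python3 - <<'E'
from h import *
s=robot.camera("side"); g=s["frame"].astype(int)
for z in(.024,): print("long pred",[w2px(s,[.5535+k*-.1754,.1262+k*.9845,z]).round(1) for k in(-.035,0,.035)])
for v in range(192,220): print(v,"".join("B" if (g[v,u,0]-g[v,u,2]>35) else "#" if g[v,u].sum()<150 else "." for u in range(225,272)))
E
```

```text
t 12.93 p [0.5577 0.1262 0.1163] theta 99.9 z [ 1.080e-02  4.000e-04 -9.999e-01] F [ 1.1  0.8 -0.8] w 0.0348 gf 0.0
travel cm [-32.39 -18.48   1.48]
twist [  0.6    0.15 -12.3 ] travel after twist [-27.71 -24.94   1.63]
long pred [array([243.9, 210.7]), array([242.1, 217.8]), array([240.2, 225.1])]
192 .......###............##...........BBBBBBBBBBB.
193 .......###............##.....................B.
194 .......##.............##.......................
195 ......................#........................
196 ......................#........................
197 ...............................................
198 ...............................................
199 ...............................................
200 ...............................................
201 ...............................................
202 ...............................................
203 ...............................................
204 ...............................................
205 ...............................................
206 ...............................................
207 ...............................................
208 ...............................................
209 ...............................................
210 .................BBB...........................
211 ................BBBBB..........................
212 ...............BBBBBBB.........................
213 ...............BBBBBBB.........................
214 ..............BBBBBBBB........................#
215 ..............BBBBBBB.........................#
216 ..............BBBBBBB.........................#
217 ..............BBBBBBB.........................#
218 .............BBBBBBBB..........................
219 .............BBBBBBB...........................
```

The long coupling lies where predicted. Next is the near short, at (.4315,-.2246).

Request:
{"method": "move_arm", "body": {
  "commands": [
    {"hand":5,"travel":[0,0,0],"twist":[0,0,-6.1]},
    {"hand":5,"travel":[0,0,0],"twist":[0,0,-6.1]},
    {"hand":5,"travel":[-2,-1.8,0],"twist":[0,0,0]},
    {"hand":5,"travel":[-2.7,-2.4,0],"twist":[0,0,0]},
    {"hand":5,"travel":[-2.7,-2.4,0],"twist":[0,0,0]}
  ]
}}

```text
time: 13.4
position: [0.5192, 0.0325, 0.1097]
tool_rot: [0.557, 0.83, -0.001, -0.001]
ft_force: [0.1, -0.7, 0.3]
grip_width: 0.0492
grip_force: 0.0
```

Request:
{"method": "move_arm", "body": {
  "commands": [
    {"hand":5,"travel":[-2.7,-2.4,0],"twist":[0,0,0]},
    {"hand":5,"travel":[-2.7,-2.4,0],"twist":[0,0,0]},
    {"hand":5,"travel":[-2.7,-2.4,0],"twist":[0,0,0]},
    {"hand":5,"travel":[-2.7,-2.4,0],"twist":[0,0,0]},
    {"hand":5,"travel":[-2.7,-2.4,0],"twist":[0,0,0]}
  ]
}}

```text
time: 13.82
position: [0.4583, -0.1385, 0.1099]
tool_rot: [0.558, 0.83, -0.0, -0.001]
ft_force: [0.1, -0.4, 0.2]
grip_width: 0.0499
grip_force: 0.0
```

Request:
{"method": "move_arm", "body": {
  "commands": [
    {"hand":5,"travel":[-2.7,-2.4,0.5],"twist":[0,0,0]},
    {"hand":5,"travel":[-2.2,-2,1],"twist":[0,0,0]},
    {"hand":5,"travel":[0,0,2],"twist":[0,0,0]},
    {"hand":5,"travel":[0,0,0],"twist":[0,0,0]},
    {"hand":5,"travel":[0,0,0],"twist":[0,0,0]}
  ]
}}

```text
time: 14.23
position: [0.4361, -0.1986, 0.0745]
tool_rot: [0.559, 0.829, 0.0, -0.003]
ft_force: [0.5, 0.5, -1.1]
grip_width: 0.05
grip_force: 0.0
```

```bash
python3 go.py .4315 -.2246 -.002 112.2
```

```text
t 14.23 p [ 0.4361 -0.1986  0.0745] theta 112.02 z [-0.0042  0.0035 -1.    ] F [ 0.5  0.5 -1.1] w 0.05 gf 0.0
travel cm [-2.28 -1.38  7.64]
twist [-0.15 -0.28 -0.18] travel after twist [-2.24 -1.41  7.65]
```

Request:
{"method": "move_arm", "body": {
  "commands": [
    {"hand":5,"travel":[-2.3,-1.4,1],"twist":[0,0,0]},
    {"hand":5,"travel":[0,0,1.5],"twist":[0,0,0]},
    {"hand":5,"travel":[0,0,0],"twist":[0,0,0]},
    {"hand":5,"travel":[0,0,0],"twist":[0,0,0]}
  ]
}}

```text
time: 14.57
position: [0.4331, -0.2246, 0.0508]
tool_rot: [0.558, 0.83, 0.0, -0.001]
ft_force: [0.4, 0.7, 1.3]
grip_width: 0.0499
grip_force: 0.0
```

```bash
python3 go.py .4315 -.2246 -.002 112.2; python3 - <<'E'
from h import *
s=robot.camera("side"); g=s["frame"].astype(int)
p=robot.get_obs()["position"]; a=np.radians(22.2)
print("B pred",w2px(s,[.4315,-.2246,.012]),"tips",[w2px(s,p+k*np.array([np.cos(a),np.sin(a),0])*.03) for k in(-1,1)])
for v in range(148,182): print(v,"".join("B" if (g[v,u,0]-g[v,u,2]>35) else "#" if g[v,u].sum()<90 else "+" if g[v,u].sum()<150 else "." for u in range(285,325)))
E
```

```text
t 14.57 p [ 0.4331 -0.2246  0.0508] theta 112.16 z [-0.0019  0.0019 -1.    ] F [0.4 0.7 1.3] w 0.0499 gf 0.0
travel cm [ 0.04 -0.14  5.28]
twist [-0.06 -0.14 -0.04] travel after twist [ 0.06 -0.15  5.28]
B pred [304.85357534 167.71274261] tips [array([313.18695268, 158.76075515]), array([297.05705147, 159.23943465])]
148 ++++++++#+####+++++++++++++#++###+++++++
149 +++++.+++.+###++++++++++++++++###+++++++
150 ...........##+++++++++++++++++#+++++++++
151 ...........##+++++++++++++++++#+++++++++
152 ...........+#++++++++++++++#++##++++++++
153 ...........##++++++++++++++#++#+++++++++
154 ...........##++++++++++++++#+##+++++++++
155 ...........##++++++++++++++#++++++++++++
156 .........++##++++++++++++++#+#++++++++++
157 +++++++++++##++++++++++++++++#+++++++++B
158 +++++++++++##++++++++++++++++#++++++++.B
159 +++++++++++##++++++++++++++++++++++++.BB
160 +++++++++++++++++++++++++++++++++++++.BB
161 +++++++++++++++++++++++++++++++++++++.BB
162 ++++++++++++++++++++++++++++++++++++.BBB
163 ++++++++++++++++++BBB.++++++++++++++.BBB
164 +++++++++++++++++.BBBB++++++++++++++.BBB
165 ++++++++++++++++.BBBBB.++++++++++++.BBBB
166 ++++++++++++++++BBBBBBB++++++++++++.BBBB
167 .+++++++++++++++.BBBBBB+++++++++++.BBBBB
168 B.+++++++++++++++BBBBBB.++++++++++.BBBBB
169 BB+++++++++++++++BBBBBBB++++++++++.BBBBB
170 ...++++++++++++++BB...BB+++++++++.BBBBBB
171 ...++++++++++++++.B....B+++++++++.BBBBBB
172 .+.+++++++++++++++B.....+++++++++BBBBBBB
173 .+++++++++++++++++B....+++++++++.BBBBBBB
174 .+++++++++++++++++++..++++++++++.BBBBBBB
175 +++++++++++++++++++++++++++++++.BBBBBBBB
176 +++++++++++++++++++++++++++++++.BBBBBBBB
177 +++++++++++++++++++++++++++++++BBBBBBBBB
178 ++++++++++++++++++++++++++++++.BBBBBBBBB
179 ++++++++++++++++++++++++++++++.BBBBBBBBB
180 ++++++++++++++++++++++++++++++BBBBBBBBBB
181 +++++++++++++++++++++++++++++.BBBBBBBBBB
```

Request:
{"method": "move_arm", "body": {
  "commands": [
    {"hand":5,"travel":[0,-0.1,2],"twist":[0,0,0]},
    {"hand":5,"travel":[0,0,1.5],"twist":[0,0,0]},
    {"hand":5,"travel":[0,0,1],"twist":[0,0,0]},
    {"hand":5,"travel":[0,0,0.3],"twist":[0,0,0]},
    {"hand":5,"travel":[0,0,0],"twist":[0,0,0]}
  ]
}}

```text
time: 15.03
position: [0.4325, -0.2258, 0.0027]
tool_rot: [0.558, 0.83, 0.0, -0.001]
ft_force: [0.3, -0.5, -0.2]
grip_width: 0.0501
grip_force: 0.0
```

Request:
{"method": "move_arm", "body": {
  "commands": [
    {"hand":5,"travel":[0,0,0],"twist":[0,0,0]}
  ]
}}

```text
time: 15.12
position: [0.4329, -0.2263, 0.0033]
tool_rot: [0.558, 0.83, -0.0, 0.0]
ft_force: [-0.5, -1.1, -0.2]
grip_width: 0.0502
grip_force: 0.0
```

Request:
{"method": "move_arm", "body": {
  "commands": [
    {"hand":5,"travel":[0,0,0.2],"twist":[0,0,0]},
    {"hand":3.5,"travel":[0,0,0.2],"twist":[0,0,0]},
    {"hand":1.2,"travel":[0,0,0.1],"twist":[0,0,0]},
    {"hand":1.2,"travel":[0,0,0],"twist":[0,0,0]},
    {"hand":1.2,"travel":[0,0,0],"twist":[0,0,0]}
  ]
}}

```text
time: 15.53
position: [0.4326, -0.2267, -0.002]
tool_rot: [0.559, 0.829, -0.0, 0.0]
ft_force: [0.4, 0.6, -0.5]
grip_width: 0.031
grip_force: 0.0
```

Request:
{"method": "move_arm", "body": {
  "commands": [
    {"hand":1.2,"travel":[0,0,0],"twist":[0,0,0]},
    {"hand":1.2,"travel":[0,0,0],"twist":[0,0,0]},
    {"hand":1.2,"travel":[0,0,0],"twist":[0,0,0]},
    {"hand":1.2,"travel":[0,0,0],"twist":[0,0,0]},
    {"hand":1.2,"travel":[0,0,0],"twist":[0,0,0]}
  ]
}}

```text
time: 15.95
position: [0.4326, -0.2266, -0.0021]
tool_rot: [0.559, 0.829, -0.0, 0.0]
ft_force: [-0.3, 0.0, 1.1]
grip_width: 0.0215
grip_force: 30.0
```

Request:
{"method": "move_arm", "body": {
  "commands": [
    {"hand":1.2,"travel":[0,0,-1],"twist":[0,0,0]},
    {"hand":1.2,"travel":[0,0,-2.5],"twist":[0,0,4]},
    {"hand":1.2,"travel":[0,0,-3],"twist":[0,0,4]},
    {"hand":1.2,"travel":[0,0,-3],"twist":[0,0,4]},
    {"hand":1.2,"travel":[0,0,-1.5],"twist":[0,0,0]}
  ]
}}

```text
time: 16.37
position: [0.4335, -0.2272, 0.1112]
tool_rot: [0.643, 0.766, 0.0, 0.002]
ft_force: [0.9, -0.7, -1.2]
grip_width: 0.0212
grip_force: 30.0
```

Request:
{"method": "move_arm", "body": {
  "commands": [
    {"hand":1.2,"travel":[0,0,0],"twist":[0,0,0]}
  ]
}}

```text
time: 16.45
position: [0.4344, -0.2279, 0.1116]
tool_rot: [0.642, 0.767, -0.0, 0.004]
ft_force: [-0.0, -0.2, -0.3]
grip_width: 0.0212
grip_force: 30.0
```

```bash
python3 go.py .6047 .0549 .1 100.1
```

```text
t 16.45 p [ 0.4344 -0.2279  0.1116] theta 100.1 z [ 0.0059 -0.005  -1.    ] F [-0.  -0.2 -0.3] w 0.0212 gf 30.0
travel cm [24.86 21.72  1.12]
twist [0.28 0.34 0.  ] travel after twist [24.86 21.72  1.16]
```

Request:
{"method": "move_arm", "body": {
  "commands": [
    {"hand":1.2,"travel":[1.5,1.3,0],"twist":[0,0,0]},
    {"hand":1.2,"travel":[2.6,2.3,0],"twist":[0,0,0]},
    {"hand":1.2,"travel":[2.6,2.3,0],"twist":[0,0,0]},
    {"hand":1.2,"travel":[2.6,2.3,0],"twist":[0,0,0]},
    {"hand":1.2,"travel":[2.6,2.3,0],"twist":[0,0,0]}
  ]
}}

```text
time: 16.87
position: [0.5149, -0.0894, 0.107]
tool_rot: [0.642, 0.766, -0.0, -0.001]
ft_force: [0.8, -0.2, -0.9]
grip_width: 0.021
grip_force: 30.0
```

Request:
{"method": "move_arm", "body": {
  "commands": [
    {"hand":1.2,"travel":[2.6,2.3,0],"twist":[0,0,0]},
    {"hand":1.2,"travel":[2.6,2.3,0],"twist":[0,0,0]},
    {"hand":1.2,"travel":[2.6,2.3,0],"twist":[0,0,0]},
    {"hand":1.2,"travel":[2.6,2.2,0],"twist":[0,0,0]},
    {"hand":1.2,"travel":[2.6,2.1,0],"twist":[0,0,0]}
  ]
}}

```text
time: 17.28
position: [0.6025, 0.0584, 0.1067]
tool_rot: [0.642, 0.767, -0.001, -0.001]
ft_force: [0.8, -0.4, -1.2]
grip_width: 0.0214
grip_force: 30.0
```

Request:
{"method": "move_arm", "body": {
  "commands": [
    {"hand":1.2,"travel":[0,0,1],"twist":[0,0,0]},
    {"hand":1.2,"travel":[0,0,1],"twist":[0,0,0]},
    {"hand":1.2,"travel":[0,0,0],"twist":[0,0,0]},
    {"hand":1.2,"travel":[0,0,0],"twist":[0,0,0]}
  ]
}}

```text
time: 17.62
position: [0.6004, 0.0558, 0.0861]
tool_rot: [0.643, 0.766, -0.002, -0.002]
ft_force: [-1.2, 0.2, -0.4]
grip_width: 0.0214
grip_force: 30.0
```

```bash
python3 go.py .6047 .0549 .0115 100.1
```

```text
t 17.62 p [0.6004 0.0558 0.0861] theta 100.03 z [-4.9e-03  2.0e-04 -1.0e+00] F [-1.2  0.2 -0.4] w 0.0214 gf 30.0
travel cm [-0.17  0.44  7.46]
twist [-0.28 -0.06 -0.06] travel after twist [-0.17  0.41  7.46]
```

Request:
{"method": "move_arm", "body": {
  "commands": [
    {"hand":1.2,"travel":[-0.1,0.3,1.5],"twist":[0,0,0]},
    {"hand":1.2,"travel":[0,0,2],"twist":[0,0,0]},
    {"hand":1.2,"travel":[0,0,1.5],"twist":[0,0,0]},
    {"hand":1.2,"travel":[0,0,1],"twist":[0,0,0]},
    {"hand":1.2,"travel":[0,0,0],"twist":[0,0,0]}
  ]
}}

```text
time: 18.03
position: [0.6037, 0.055, 0.0258]
tool_rot: [0.643, 0.766, -0.001, -0.002]
ft_force: [-0.9, -0.1, -1.0]
grip_width: 0.0211
grip_force: 30.0
```

Request:
{"method": "move_arm", "body": {
  "commands": [
    {"hand":1.2,"travel":[0,0,0.4],"twist":[0,0,0]},
    {"hand":1.2,"travel":[0,0,0],"twist":[0,0,0]},
    {"hand":1.2,"travel":[0,0,0],"twist":[0,0,0]}
  ]
}}

```text
time: 18.28
position: [0.6063, 0.0559, 0.0246]
tool_rot: [0.642, 0.766, 0.0, 0.001]
ft_force: [0.2, 0.0, 0.1]
grip_width: 0.0213
grip_force: 30.0
```

```bash
python3 go.py .6047 .0549 .0115 100.1
```

```text
t 18.28 p [0.6063 0.0559 0.0246] theta 100.07 z [ 1.3e-03 -1.0e-04 -1.0e+00] F [0.2 0.  0.1] w 0.0213 gf 30.0
travel cm [-0.07 -0.17  1.31]
twist [ 0.07  0.02 -0.03] travel after twist [-0.07 -0.17  1.31]
```

Request:
{"method": "move_arm", "body": {
  "commands": [
    {"hand":1.2,"travel":[0,-0.1,0.5],"twist":[0,0,0]},
    {"hand":1.2,"travel":[0,0,0.4],"twist":[0,0,0]},
    {"hand":1.2,"travel":[0,0,0.2],"twist":[0,0,0]},
    {"hand":1.2,"travel":[0,0,0],"twist":[0,0,0]},
    {"hand":1.2,"travel":[0,0,0],"twist":[0,0,0]}
  ]
}}

```text
time: 18.7
position: [0.6046, 0.0561, 0.0127]
tool_rot: [0.642, 0.767, -0.0, -0.0]
ft_force: [0.3, 0.3, 0.4]
grip_width: 0.0214
grip_force: 30.0
```

Request:
{"method": "move_arm", "body": {
  "commands": [
    {"hand":1.2,"travel":[0,0,0.1],"twist":[0,0,0]},
    {"hand":1.2,"travel":[0,0,0.1],"twist":[0,0,0]},
    {"hand":1.2,"travel":[0,0,0],"twist":[0,0,0]}
  ]
}}

```text
time: 18.95
position: [0.6051, 0.056, 0.0119]
tool_rot: [0.642, 0.767, 0.0, 0.0]
ft_force: [-1.2, 1.5, 6.0]
grip_width: 0.0213
grip_force: 30.0
```

Contact at 6 N. I'll release, rise, and head for the far short at (.585,-.239), theta 97.2.

Request:
{"method": "move_arm", "body": {
  "commands": [
    {"hand":2.6,"travel":[0,0,0],"twist":[0,0,0]},
    {"hand":3.5,"travel":[0,0,0],"twist":[0,0,0]},
    {"hand":3.5,"travel":[0,0,0],"twist":[0,0,0]},
    {"hand":3.5,"travel":[0,0,0],"twist":[0,0,0]},
    {"hand":3.5,"travel":[0,0,0],"twist":[0,0,0]}
  ]
}}

```text
time: 19.37
position: [0.6047, 0.056, 0.0106]
tool_rot: [0.642, 0.767, -0.0, -0.0]
ft_force: [-0.9, 0.5, -0.8]
grip_width: 0.0346
grip_force: 0.0
```

Request:
{"method": "move_arm", "body": {
  "commands": [
    {"hand":3.5,"travel":[0,0,-1],"twist":[0,0,0]},
    {"hand":3.5,"travel":[0,0,-3],"twist":[0,0,0]},
    {"hand":3.5,"travel":[0,0,-4],"twist":[0,0,0]},
    {"hand":3.5,"travel":[0,0,-2],"twist":[0,0,1.4]},
    {"hand":3.5,"travel":[0,0,0],"twist":[0,0,1.4]}
  ]
}}

```text
time: 19.78
position: [0.6087, 0.0558, 0.1168]
tool_rot: [0.661, 0.75, 0.003, 0.005]
ft_force: [1.7, -1.2, -0.4]
grip_width: 0.0347
grip_force: 0.0
```

```bash
python3 go.py .585 -.239 .1 97.2; python3 - <<'E'
from h import *
s=robot.camera("side"); g=s["frame"].astype(int)
print("short pred",[w2px(s,[.6048+k*-.1754,.0559+k*.9845,.024]).round(1) for k in(-.022,0,.022)])
for v in range(185,212): print(v,"".join("B" if (g[v,u,0]-g[v,u,2]>35) else "#" if g[v,u].sum()<150 else "." for u in range(215,262)))
E
```

```text
t 19.78 p [0.6087 0.0558 0.1168] theta 97.22 z [ 0.0112 -0.001  -0.9999] F [ 1.7 -1.2 -0.4] w 0.0347 gf 0.0
travel cm [-28.94  -6.08   1.68]
twist [0.63 0.13 0.02] travel after twist [-28.95  -6.05   1.68]
short pred [array([236.1, 197.1]), array([234.9, 201.2]), array([233.7, 205.4])]
185 ..........BBBBBBBBBBBBBBBBBBBBBBBBBBBBBBBBBBBBB
186 ..........BBBBBBBBBBBBBBBBBBBBBBBBBBBBBBBBBBBBB
187 ..........BBBBBBBBBBBBBBBBBBBBBBBBBBBBBBBBBBBBB
188 ..........BBBBBBBBBBBBBBBBBBBBBBBBBBBBBBBBBBBBB
189 ...............BBBBBBBBBBBBBBBBBBBBBBBBBBBBBBBB
190 .........................BBBBBBBBBBBBBBBBBBBBBB
191 ...................................BBBBBBBBBBBB
192 .............................................BB
193 ...............................................
194 ...............................................
195 ...............................................
196 ...............................................
197 ...................BBBB........................
198 ..................BBBBB........................
199 .................BBBBBBB.......................
200 .................BBBBBBB.......................
201 ................BBBBBBBB.......................
202 ................BBBBBBB........................
203 ...............................................
204 ...............................................
205 ...............................................
206 ...............................................
207 ...............................................
208 ...............................................
209 ...............................................
210 ...........................BBB.................
211 ..........................BBBBB................
```

Request:
{"method": "move_arm", "body": {
  "commands": [
    {"hand":5,"travel":[-1.8,-0.4,0],"twist":[0,0,0]},
    {"hand":5,"travel":[-3.8,-0.8,0],"twist":[0,0,0]},
    {"hand":5,"travel":[-3.8,-0.8,0],"twist":[0,0,0]},
    {"hand":5,"travel":[-3.8,-0.8,0],"twist":[0,0,0]},
    {"hand":5,"travel":[-3.8,-0.8,0],"twist":[0,0,0]}
  ]
}}

```text
time: 20.25
position: [0.5892, -0.1182, 0.1095]
tool_rot: [0.66, 0.751, -0.001, -0.001]
ft_force: [0.2, -0.0, -0.8]
grip_width: 0.0488
grip_force: 0.0
```

Request:
{"method": "move_arm", "body": {
  "commands": [
    {"hand":5,"travel":[-3.8,-0.8,0],"twist":[0,0,0]},
    {"hand":5,"travel":[-3.8,-0.8,0],"twist":[0,0,0]},
    {"hand":5,"travel":[-3.5,-0.7,1],"twist":[0,0,0]},
    {"hand":5,"travel":[0,0,2],"twist":[0,0,0]},
    {"hand":5,"travel":[0,0,2],"twist":[0,0,0]}
  ]
}}

```text
time: 20.67
position: [0.5814, -0.2333, 0.0598]
tool_rot: [0.662, 0.749, 0.0, 0.0]
ft_force: [0.1, 0.2, 0.0]
grip_width: 0.0499
grip_force: 0.0
```

Request:
{"method": "move_arm", "body": {
  "commands": [
    {"hand":5,"travel":[0,0,0],"twist":[0,0,0]},
    {"hand":5,"travel":[0,0,0],"twist":[0,0,0]},
    {"hand":5,"travel":[0,0,0],"twist":[0,0,0]}
  ]
}}

```text
time: 20.92
position: [0.5818, -0.2297, 0.0607]
tool_rot: [0.66, 0.751, -0.0, -0.0]
ft_force: [0.5, 0.5, -0.3]
grip_width: 0.0502
grip_force: 0.0
```

```bash
python3 go.py .585 -.239 -.002 97.2; python3 - <<'E'
from h import *
s=robot.camera("side"); g=s["frame"].astype(int)
p=robot.get_obs()["position"]; a=np.radians(7.2)
print("A pred",w2px(s,[.585,-.239,.012]),"tips",[w2px(s,p+k*np.array([np.cos(a),np.sin(a),0])*.03) for k in(-1,1)])
for v in range(140,172): print(v,"".join("B" if (g[v,u,0]-g[v,u,2]>35) else "#" if g[v,u].sum()<90 else "+" if g[v,u].sum()<150 else "." for u in range(245,290)))
E
```

```text
t 20.92 p [ 0.5818 -0.2297  0.0607] theta 97.32 z [-7.e-04  5.e-04 -1.e+00] F [ 0.5  0.5 -0.3] w 0.0502 gf 0.0
travel cm [-0.96  0.21  6.27]
twist [-0.04 -0.03  0.12] travel after twist [-0.96  0.2   6.27]
A pred [266.95532431 157.87126832] tips [array([275.02736895, 149.45839639]), array([259.35575754, 147.60753337])]
140 BB.......BBB.#+++++++++++.....##+...+++++++++
141 B......BBBBBB#+##+++++++......##....+++++++++
142 ......BBBBBBB+++#+++++++......++....+++++++++
143 ....BBBBBBBBB+++++++++++......++....+++++++++
144 ...BBBBBBBBBB+++++++++++......+#...++++++++++
145 ..BBBBBBBBBBB+++#++++++++....+##+++++++++++++
146 BBBBBBBBBBBBB+++++++++++++++++###++++++++++++
147 BBBBBBBBBBBBB+++++++++++++++++##+++++++++++++
148 BBBBBBBBBBBB.+++++++++++++++++##+++++++++++++
149 BBBBBBBBBBB.++++++++++++++++++#+++++++++++++.
150 BBBBBBBBBBB.+++++++++++++++++++++++++........
151 BBBBBBBBBB.++++++++++++++++++++++++..........
152 BBBBBBBBBB+++++++++++++++++++++++++..........
153 BBBBBBBBB.++++++++++++..++++++++++++.........
154 BBBBBBBB.++++++++++++BBBB.++++++++++.........
155 BBBBBBBB.+++++++++++BBBBBB++++++++++.........
156 BBBBBBB.+++++++++++.BBBBBB.+++++++++++.......
157 BBBBBBB++++++++++++BBBBBBB.++++++++++++++++++
158 BBBBBB.++++++++++++BBBBBBB+++++++++++++++++++
159 BBBBB.++++++++++++.BBBBBB.+++++++++++++++++++
160 BBBBB+++++++++++++BBB..BB++++++++++++++++++++
161 BBBB.+++++++++++++.....BB++++++++++++++++++++
162 BBB.+++++++++++++++....B.++++++++++++++++++++
163 BBB++++++++++++++++.....+++++++++++++++++++++
164 BB.+++++++++++++++++..++++++++++++...++++++++
165 BB+++++++++++++++++++++++++++++++.BBBB+++++++
166 B.++++++++++++++++++++++++++++++.BBBBBB++++++
167 .+++++++++++++++++++++++++++++++.BBBBBBBB++++
168 +++++++++++++++++++++++++++++++++BBBBBBBBB+++
169 +++++++++++++++++++++++++++++++++BBBBBBBBB+++
170 ++++++++++++++++++++++++++++++++++BBBBBBB..++
171 +++++++++++++++++++++++++++++++++++BBBBB....+
```

Request:
{"method": "move_arm", "body": {
  "commands": [
    {"hand":5,"travel":[-0.9,0.2,1.5],"twist":[0,0,0]},
    {"hand":5,"travel":[0,0,2],"twist":[0,0,0]},
    {"hand":5,"travel":[0,0,1.3],"twist":[0,0,0]},
    {"hand":5,"travel":[0,0,0.7],"twist":[0,0,0]},
    {"hand":5,"travel":[0,0,0],"twist":[0,0,0]}
  ]
}}

```text
time: 21.38
position: [0.5841, -0.2378, 0.0047]
tool_rot: [0.66, 0.751, -0.0, -0.001]
ft_force: [0.5, 0.9, -0.2]
grip_width: 0.0501
grip_force: 0.0
```

Request:
{"method": "move_arm", "body": {
  "commands": [
    {"hand":5,"travel":[0,0,0],"twist":[0,0,0]},
    {"hand":5,"travel":[0,0,0],"twist":[0,0,0]}
  ]
}}

```text
time: 21.55
position: [0.5856, -0.239, 0.0067]
tool_rot: [0.661, 0.751, 0.0, 0.001]
ft_force: [0.1, 0.1, 0.3]
grip_width: 0.05
grip_force: 0.0
```

Request:
{"method": "move_arm", "body": {
  "commands": [
    {"hand":5,"travel":[0,0,0.3],"twist":[0,0,0]},
    {"hand":3.5,"travel":[0,0,0.3],"twist":[0,0,0]},
    {"hand":3.5,"travel":[0,0,0.2],"twist":[0,0,0]},
    {"hand":1.2,"travel":[0,0,0],"twist":[0,0,0]},
    {"hand":1.2,"travel":[0,0,0],"twist":[0,0,0]}
  ]
}}

```text
time: 21.97
position: [0.5849, -0.2389, -0.0023]
tool_rot: [0.661, 0.751, -0.0, -0.0]
ft_force: [0.1, -0.5, -0.5]
grip_width: 0.0315
grip_force: 0.0
```

Request:
{"method": "move_arm", "body": {
  "commands": [
    {"hand":1.2,"travel":[0,0,0],"twist":[0,0,0]},
    {"hand":1.2,"travel":[0,0,0],"twist":[0,0,0]},
    {"hand":1.2,"travel":[0,0,0],"twist":[0,0,0]},
    {"hand":1.2,"travel":[0,0,0],"twist":[0,0,0]},
    {"hand":1.2,"travel":[0,0,0],"twist":[0,0,0]}
  ]
}}

```text
time: 22.38
position: [0.585, -0.239, -0.0021]
tool_rot: [0.661, 0.751, -0.0, 0.0]
ft_force: [-0.3, 0.2, -0.2]
grip_width: 0.0214
grip_force: 30.0
```

Request:
{"method": "move_arm", "body": {
  "commands": [
    {"hand":1.2,"travel":[0,0,-1],"twist":[0,0,0]},
    {"hand":1.2,"travel":[0,0,-2.5],"twist":[0,0,0]},
    {"hand":1.2,"travel":[0,0,-3],"twist":[0,0,-1.4]},
    {"hand":1.2,"travel":[0,0,-3],"twist":[0,0,-1.4]},
    {"hand":1.2,"travel":[0,0,-1.5],"twist":[0,0,0]}
  ]
}}

```text
time: 22.8
position: [0.5867, -0.2398, 0.1122]
tool_rot: [0.642, 0.767, 0.0, 0.003]
ft_force: [1.2, -0.5, 0.2]
grip_width: 0.0216
grip_force: 30.0
```

Request:
{"method": "move_arm", "body": {
  "commands": [
    {"hand":1.2,"travel":[0,0,0],"twist":[0,0,0]}
  ]
}}

```text
time: 22.88
position: [0.5878, -0.2404, 0.1129]
tool_rot: [0.642, 0.767, 0.001, 0.005]
ft_force: [-0.5, -0.0, -1.2]
grip_width: 0.0213
grip_force: 30.0
```

```bash
python3 go.py .5309 .0418 .1 100.1
```

```text
t 22.88 p [ 0.5878 -0.2404  0.1129] theta 100.09 z [ 0.008  -0.0049 -1.    ] F [-0.5 -0.  -1.2] w 0.0213 gf 30.0
travel cm [28.79 -0.66  1.1 ]
twist [ 0.4   0.36 -0.01] travel after twist [28.79 -0.65  1.29]
```

Request:
{"method": "move_arm", "body": {
  "commands": [
    {"hand":1.2,"travel":[2,-0.1,0],"twist":[0,0,0]},
    {"hand":1.2,"travel":[3.5,-0.1,0],"twist":[0,0,0]},
    {"hand":1.2,"travel":[3.5,-0.1,0],"twist":[0,0,0]},
    {"hand":1.2,"travel":[3.5,-0.1,0],"twist":[0,0,0]},
    {"hand":1.2,"travel":[3.5,0,0],"twist":[0,0,0]}
  ]
}}

```text
time: 23.3
position: [0.5513, -0.0805, 0.1069]
tool_rot: [0.643, 0.766, -0.0, -0.001]
ft_force: [0.5, 0.6, -0.5]
grip_width: 0.0212
grip_force: 30.0
```

Request:
{"method": "move_arm", "body": {
  "commands": [
    {"hand":1.2,"travel":[3.5,0,0],"twist":[0,0,0]},
    {"hand":1.2,"travel":[3.5,0,0],"twist":[0,0,0]},
    {"hand":1.2,"travel":[3.5,0,0],"twist":[0,0,0]},
    {"hand":1.2,"travel":[2,0,0],"twist":[0,0,0]},
    {"hand":1.2,"travel":[0,0,1],"twist":[0,0,0]}
  ]
}}

```text
time: 23.72
position: [0.5295, 0.045, 0.0981]
tool_rot: [0.641, 0.768, 0.0, -0.001]
ft_force: [-0.8, 0.7, -0.5]
grip_width: 0.0212
grip_force: 30.0
```

Request:
{"method": "move_arm", "body": {
  "commands": [
    {"hand":1.2,"travel":[0,0,1],"twist":[0,0,0]},
    {"hand":1.2,"travel":[0,0,0],"twist":[0,0,0]},
    {"hand":1.2,"travel":[0,0,0],"twist":[0,0,0]},
    {"hand":1.2,"travel":[0,0,0],"twist":[0,0,0]}
  ]
}}

```text
time: 24.05
position: [0.5314, 0.0397, 0.0873]
tool_rot: [0.643, 0.766, -0.0, -0.0]
ft_force: [0.4, 0.2, -1.3]
grip_width: 0.0212
grip_force: 30.0
```

```bash
python3 go.py .5309 .0418 .0115 100.1
```

```text
t 24.05 p [0.5314 0.0397 0.0873] theta 99.98 z [-6.e-04 -1.e-04 -1.e+00] F [ 0.4  0.2 -1.3] w 0.0212 gf 30.0
travel cm [ 0.21 -0.01  7.58]
twist [-0.04 -0.   -0.12] travel after twist [ 0.21 -0.01  7.58]
```

Request:
{"method": "move_arm", "body": {
  "commands": [
    {"hand":1.2,"travel":[0.2,0,1.5],"twist":[0,0,0]},
    {"hand":1.2,"travel":[0,0,2],"twist":[0,0,0]},
    {"hand":1.2,"travel":[0,0,1.5],"twist":[0,0,0]},
    {"hand":1.2,"travel":[0,0,1],"twist":[0,0,0]},
    {"hand":1.2,"travel":[0,0,0.4],"twist":[0,0,0]}
  ]
}}

```text
time: 24.47
position: [0.5305, 0.0421, 0.0226]
tool_rot: [0.643, 0.766, -0.0, -0.001]
ft_force: [0.6, -0.3, -1.6]
grip_width: 0.0215
grip_force: 30.0
```

Request:
{"method": "move_arm", "body": {
  "commands": [
    {"hand":1.2,"travel":[0,0,0.3],"twist":[0,0,0]},
    {"hand":1.2,"travel":[0,0,0],"twist":[0,0,0]},
    {"hand":1.2,"travel":[0,0,0],"twist":[0,0,0]}
  ]
}}

```text
time: 24.72
position: [0.5314, 0.0427, 0.0214]
tool_rot: [0.642, 0.766, 0.0, 0.001]
ft_force: [0.3, 0.6, -0.2]
grip_width: 0.0214
grip_force: 30.0
```

```bash
python3 go.py .5309 .0418 .0115 100.1
```

```text
t 24.72 p [0.5314 0.0427 0.0214] theta 100.07 z [ 1.2e-03 -1.0e-04 -1.0e+00] F [ 0.3  0.6 -0.2] w 0.0214 gf 30.0
travel cm [-0.08 -0.06  0.99]
twist [ 0.07  0.02 -0.03] travel after twist [-0.08 -0.06  0.99]
```

Request:
{"method": "move_arm", "body": {
  "commands": [
    {"hand":1.2,"travel":[0,0,0.4],"twist":[0,0,0]},
    {"hand":1.2,"travel":[0,0,0.3],"twist":[0,0,0]},
    {"hand":1.2,"travel":[0,0,0.1],"twist":[0,0,0]},
    {"hand":1.2,"travel":[0,0,0],"twist":[0,0,0]}
  ]
}}

```text
time: 25.05
position: [0.5307, 0.043, 0.0127]
tool_rot: [0.642, 0.767, -0.0, -0.0]
ft_force: [0.0, -0.1, -0.8]
grip_width: 0.0214
grip_force: 30.0
```

Request:
{"method": "move_arm", "body": {
  "commands": [
    {"hand":1.2,"travel":[0,0,0.1],"twist":[0,0,0]},
    {"hand":1.2,"travel":[0,0,0.1],"twist":[0,0,0]},
    {"hand":1.2,"travel":[0,0,0],"twist":[0,0,0]}
  ]
}}

```text
time: 25.3
position: [0.531, 0.043, 0.0117]
tool_rot: [0.642, 0.767, 0.0, 0.0]
ft_force: [-1.2, 0.3, 6.5]
grip_width: 0.0211
grip_force: 30.0
```

Request:
{"method": "move_arm", "body": {
  "commands": [
    {"hand":2.6,"travel":[0,0,0],"twist":[0,0,0]},
    {"hand":3.5,"travel":[0,0,0],"twist":[0,0,0]},
    {"hand":3.5,"travel":[0,0,0],"twist":[0,0,0]},
    {"hand":3.5,"travel":[0,0,0],"twist":[0,0,0]},
    {"hand":3.5,"travel":[0,0,0],"twist":[0,0,0]}
  ]
}}

```text
time: 25.72
position: [0.5308, 0.0429, 0.0107]
tool_rot: [0.642, 0.767, -0.0, -0.0]
ft_force: [0.3, 0.0, -0.1]
grip_width: 0.0343
grip_force: 0.0
```

Request:
{"method": "move_arm", "body": {
  "commands": [
    {"hand":3.5,"travel":[0,0,-1],"twist":[0,0,0]},
    {"hand":3.5,"travel":[0,0,-3],"twist":[0,0,0]},
    {"hand":3.5,"travel":[0,0,-4],"twist":[0,0,0]},
    {"hand":3.5,"travel":[0,0,-2],"twist":[0,0,0]},
    {"hand":0,"travel":[0,0,0],"twist":[0,0,0]}
  ]
}}

```text
time: 26.13
position: [0.5342, 0.0426, 0.1159]
tool_rot: [0.642, 0.767, 0.003, 0.004]
ft_force: [-0.1, 0.1, -0.2]
grip_width: 0.0325
grip_force: 0.0
```

```bash
python3 go.py .4242 .0705 .117 100.1
```

```text
t 26.13 p [0.5342 0.0426 0.1159] theta 100.1 z [ 0.0101 -0.0012 -0.9999] F [-0.1  0.1 -0.2] w 0.0325 gf 0.0
travel cm [  4.67 -10.34  -0.22]
twist [ 0.56  0.17 -0.  ] travel after twist [  4.67 -10.34  -0.11]
```

Request:
{"method": "move_arm", "body": {
  "commands": [
    {"hand":0,"travel":[1.5,-3.3,0],"twist":[0,0,0]},
    {"hand":0,"travel":[1.5,-3.4,0],"twist":[0,0,0]},
    {"hand":0,"travel":[1.5,-3.4,0],"twist":[0,0,0]},
    {"hand":0,"travel":[0,0,0],"twist":[0,0,0]},
    {"hand":0,"travel":[0,0,0],"twist":[0,0,0]}
  ]
}}

```text
time: 26.55
position: [0.4199, 0.0703, 0.1106]
tool_rot: [0.642, 0.767, -0.001, -0.002]
ft_force: [0.8, -0.9, -0.2]
grip_width: 0.0043
grip_force: 0.0
```

```bash
python3 go.py .4242 .0705 .03 100.1; python3 - <<'E'
from h import *
t=robot.camera("top"); s=robot.camera("side"); save({"frame":np.hstack([t["frame"][100:240,180:310],s["frame"][150:290,180:310]])},"s6.png",None,3)
E
```

```text
t 26.55 p [0.4199 0.0703 0.1106] theta 100.14 z [-4.1e-03  4.0e-04 -1.0e+00] F [ 0.8 -0.9 -0.2] w 0.0043 gf 0.0
travel cm [-0.06  0.45  8.06]
twist [-0.23 -0.06  0.04] travel after twist [-0.05  0.42  8.06]
```

View pics/s6.png

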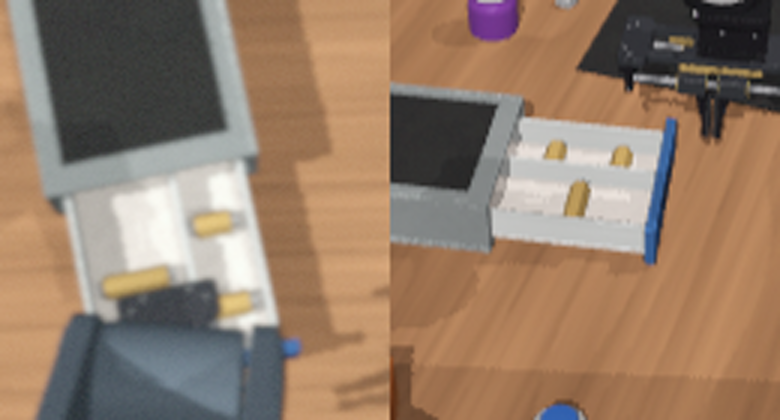

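The last picture shows all three couplings flat and across their rows. In the top half the shorts are at (215,222) and (232,303) and the long is at (140,282), and the fingers stand in front of the panel. I'll lower the fingers and check positions.

Request:
{"method": "move_arm", "body": {
  "commands": [
    {"hand":0,"travel":[0,0,2],"twist":[0,0,0]},
    {"hand":0,"travel":[0,0,2.5],"twist":[0,0,0]},
    {"hand":0,"travel":[0,0,2],"twist":[0,0,0]},
    {"hand":0,"travel":[0,0,1],"twist":[0,0,0]},
    {"hand":0,"travel":[0,0,0],"twist":[0,0,0]}
  ]
}}

```text
time: 27.07
position: [0.4244, 0.0691, 0.0337]
tool_rot: [0.642, 0.766, -0.001, -0.001]
ft_force: [1.0, 0.2, -1.0]
grip_width: 0.0006
grip_force: 0.0
```

```bash
python3 go.py .4499 .0753 .03 100.1; python3 - <<'E'
from h import *
t=robot.camera("top")
ex=np.array([.9845,.1754,0]); ey=np.array([-.1754,.9845,0])
for n,u,v in(("far short",216,222),("near short",236,303),("long",142,281)):
    w=px2w(t,180+u/3,100+v/3,.026); print(n,"u",(w@ex).round(4),"v",(w@ey).round(4))
E
```

```text
t 27.07 p [0.4244 0.0691 0.0337] theta 100.05 z [-2.1e-03  2.0e-04 -1.0e+00] F [ 1.   0.2 -1. ] w 0.0006 gf 0.0
travel cm [0.16 2.62 0.37]
twist [-0.12 -0.03 -0.05] travel after twist [0.16 2.62 0.37]
far short u 0.6057 v -0.0523
near short u 0.53 v -0.0548
long u 0.5668 v 0.0231
```

Request:
{"method": "move_arm", "body": {
  "commands": [
    {"hand":0,"travel":[0,0.8,0.2],"twist":[0,0,0]},
    {"hand":0,"travel":[0,0.8,0],"twist":[0,0,0]},
    {"hand":0,"travel":[0,0.5,0],"twist":[0,0,0]},
    {"hand":0,"travel":[0,0.4,0],"twist":[0,0,0]},
    {"hand":0,"travel":[0,0.4,0],"twist":[0,0,0]}
  ]
}}

```text
time: 27.53
position: [0.4534, 0.0748, 0.0345]
tool_rot: [0.642, 0.767, 0.001, 0.001]
ft_force: [0.3, -0.9, -0.8]
grip_width: 0.0005
grip_force: 0.0
```

Request:
{"method": "move_arm", "body": {
  "commands": [
    {"hand":0,"travel":[0,0.4,0],"twist":[0,0,0]},
    {"hand":0,"travel":[0,0.5,0],"twist":[0,0,0]},
    {"hand":0,"travel":[0,0.6,0],"twist":[0,0,0]},
    {"hand":0,"travel":[0,0.7,0],"twist":[0,0,0]},
    {"hand":0,"travel":[0,0.8,0],"twist":[0,0,0]}
  ]
}}

```text
time: 27.95
position: [0.4808, 0.0802, 0.0338]
tool_rot: [0.642, 0.766, -0.001, -0.001]
ft_force: [-2.3, 1.2, 1.3]
grip_width: 0.0005
grip_force: 1.3
```

```bash
python3 go.py .6142 .1044 .03 100.1
```

```text
t 27.95 p [0.4808 0.0802 0.0338] theta 100.08 z [-2.6e-03  3.0e-04 -1.0e+00] F [-2.3  1.2  1.3] w 0.0005 gf 1.3
travel cm [ 0.05 13.56  0.34]
twist [-0.14 -0.04 -0.02] travel after twist [ 0.04 13.56  0.38]
```

Request:
{"method": "move_arm", "body": {
  "commands": [
    {"hand":0,"travel":[0,0.9,0],"twist":[0,0,0]},
    {"hand":0,"travel":[0,0.9,0],"twist":[0,0,0]},
    {"hand":0,"travel":[0,0.9,0],"twist":[0,0,0]},
    {"hand":0,"travel":[0,0.9,0],"twist":[0,0,0]},
    {"hand":0,"travel":[0,0.9,0],"twist":[0,0,0]}
  ]
}}

```text
time: 28.37
position: [0.5267, 0.0881, 0.0337]
tool_rot: [0.642, 0.767, -0.0, -0.0]
ft_force: [-3.1, 1.0, -1.0]
grip_width: 0.0005
grip_force: 1.3
```

Request:
{"method": "move_arm", "body": {
  "commands": [
    {"hand":0,"travel":[0,0.9,0],"twist":[0,0,0]},
    {"hand":0,"travel":[0,0.9,0],"twist":[0,0,0]},
    {"hand":0,"travel":[0,0.9,0],"twist":[0,0,0]},
    {"hand":0,"travel":[0,0.9,0],"twist":[0,0,0]},
    {"hand":0,"travel":[0,0.9,0],"twist":[0,0,0]}
  ]
}}

```text
time: 28.78
position: [0.5709, 0.0958, 0.0337]
tool_rot: [0.642, 0.767, -0.0, -0.0]
ft_force: [-2.7, 0.5, -0.7]
grip_width: 0.0003
grip_force: 1.3
```

Request:
{"method": "move_arm", "body": {
  "commands": [
    {"hand":0,"travel":[0,0.7,0],"twist":[0,0,0]},
    {"hand":0,"travel":[0,0.6,0],"twist":[0,0,0]},
    {"hand":0,"travel":[0,0.5,0],"twist":[0,0,0]},
    {"hand":0,"travel":[0,0.4,0],"twist":[0,0,0]},
    {"hand":0,"travel":[0,0.3,0],"twist":[0,0,0]}
  ]
}}

```text
time: 29.2
position: [0.5955, 0.0999, 0.0339]
tool_rot: [0.642, 0.767, 0.0, 0.0]
ft_force: [-2.1, -0.5, 0.5]
grip_width: 0.0002
grip_force: 1.1
```

```bash
python3 go.py .6142 .1044 .03 100.1
```

```text
t 29.2 p [0.5955 0.0999 0.0339] theta 100.09 z [ 6.e-04 -2.e-04 -1.e+00] F [-2.1 -0.5  0.5] w 0.0002 gf 1.1
travel cm [0.11 1.92 0.39]
twist [ 0.03  0.02 -0.01] travel after twist [0.11 1.92 0.39]
```

Request:
{"method": "move_arm", "body": {
  "commands": [
    {"hand":0,"travel":[0,0.3,0],"twist":[0,0,0]},
    {"hand":0,"travel":[0,0.3,0],"twist":[0,0,0]},
    {"hand":0,"travel":[0,0.3,0],"twist":[0,0,0]},
    {"hand":0,"travel":[0,0.3,0],"twist":[0,0,0]},
    {"hand":0,"travel":[0,0.3,0],"twist":[0,0,0]}
  ]
}}

```text
time: 29.62
position: [0.6066, 0.102, 0.0339]
tool_rot: [0.642, 0.767, -0.003, -0.002]
ft_force: [-10.8, -4.8, 9.6]
grip_width: 0.0006
grip_force: 5.7
```

Request:
{"method": "move_arm", "body": {
  "commands": [
    {"hand":0,"travel":[0,0.2,0],"twist":[0,0,0]},
    {"hand":0,"travel":[0,0.2,0],"twist":[0,0,0]},
    {"hand":0,"travel":[0,0,0],"twist":[0,0,0]}
  ]
}}

```text
time: 29.87
position: [0.6076, 0.1022, 0.0339]
tool_rot: [0.642, 0.767, -0.005, -0.004]
ft_force: [-11.7, -3.9, 9.4]
grip_width: 0.0005
grip_force: 6.3
```

Request:
{"method": "move_arm", "body": {
  "commands": [
    {"hand":0,"travel":[0,0.2,-0.1],"twist":[0,0,0]},
    {"hand":0,"travel":[0,0.2,-0.1],"twist":[0,0,0]},
    {"hand":0,"travel":[0,0.2,0],"twist":[0,0,0]},
    {"hand":0,"travel":[0,0,0],"twist":[0,0,0]}
  ]
}}

```text
time: 30.2
position: [0.6092, 0.1025, 0.034]
tool_rot: [0.642, 0.767, -0.009, -0.008]
ft_force: [-15.4, -6.6, 4.7]
grip_width: 0.0002
grip_force: 8.1
```

```bash
python3 go.py .6142 .1044 .03 100.1; python3 - <<'E'
from h import *
ex=np.array([.9845,.1754,0]); ey=np.array([-.1754,.9845,0])
for n,f in (("top",.056),):
    c=robot.camera(n); h=cv2.cvtColor(c["frame"],cv2.COLOR_RGB2HSV)
    m=(h[...,0]>100)&(h[...,0]<125)&(h[...,1]>150); m[:130]=0;m[250:]=0;m[:,:190]=0;m[:,300:]=0
    p=np.argwhere(m)[:,::-1]; w=np.array([px2w(c,*q,.056) for q in p]); u=w@ex; v=w@ey
    print(len(p),np.percentile(u,[5,50,95]).round(4),np.percentile(v,[2,98]).round(4))
s=robot.camera("side"); h=cv2.cvtColor(s["frame"],cv2.COLOR_RGB2HSV); m=(h[...,0]>100)&(h[...,0]<125)&(h[...,1]>150); m[:170]=0;m[250:]=0;m[:,:190]=0;m[:,300:]=0
p=np.argwhere(m)[:,::-1]; i=p[:,1].argmin(); print("blue top px",p[i], "bottom", p[p[:,1].argmax()]); 
for o in(0,.01,.02): print(o,w2px(s,ex*(.638+.006-o)+ey*-.1+[0,0,.056]).round(1),w2px(s,ex*(.638-o)+ey*.09+[0,0,.008]).round(1))
E
```

```text
t 30.2 p [0.6092 0.1025 0.034 ] theta 100.18 z [-0.0226 -0.0034 -0.9997] F [-15.4  -6.6   4.7] w 0.0002 gf 8.1
travel cm [0.1  0.53 0.39]
twist [-1.31 -0.04  0.08] travel after twist [0.1  0.52 0.4 ]
38 [0.6235 0.6278 0.633 ] [-0.0905 -0.0571]
blue top px [223 202] bottom [218 231]
0 [226.3 183.8] [216.8 232.2]
0.01 [229.1 184.1] [219.9 232.6]
0.02 [232.  184.3] [222.9 232.9]
```

Request:
{"method": "move_arm", "body": {
  "commands": [
    {"hand":0,"travel":[0,0.2,-0.1],"twist":[0,0,0]},
    {"hand":0,"travel":[0,0.2,0],"twist":[0,0,0]},
    {"hand":0,"travel":[0,0.2,0],"twist":[0,0,0]},
    {"hand":0,"travel":[0,0,0],"twist":[0,0,0]}
  ]
}}

```text
time: 30.63
position: [0.6197, 0.1045, 0.0347]
tool_rot: [0.642, 0.767, -0.004, -0.004]
ft_force: [-2.0, -1.1, -1.7]
grip_width: 0.0005
grip_force: 1.6
```

```bash
python3 go.py .6142 .1044 .03 100.1; cat > pan.py <<'E'
from h import *
ex=np.array([.9845,.1754,0]); ey=np.array([-.1754,.9845,0])
c=robot.camera("top"); h=cv2.cvtColor(c["frame"],cv2.COLOR_RGB2HSV)
m=(h[...,0]>100)&(h[...,0]<125)&(h[...,1]>150); m[:130]=0;m[250:]=0;m[:,:190]=0;m[:,300:]=0
p=np.argwhere(m)[:,::-1]; w=np.array([px2w(c,*q,.056) for q in p]); u=w@ex; v=w@ey
print(len(p),np.percentile(u,[5,50,95]).round(4),np.percentile(v,[2,98]).round(4))
s=robot.camera("side"); h=cv2.cvtColor(s["frame"],cv2.COLOR_RGB2HSV); m=(h[...,0]>100)&(h[...,0]<125)&(h[...,1]>150); m[:170]=0;m[250:]=0;m[:,:190]=0;m[:,300:]=0
p=np.argwhere(m)[:,::-1]; print("blue top px",p[p[:,1].argmin()], "bottom", p[p[:,1].argmax()])
E
python3 pan.py
```

```text
t 30.63 p [0.6197 0.1045 0.0347] theta 100.09 z [-0.0121 -0.0012 -0.9999] F [-2.  -1.1 -1.7] w 0.0005 gf 1.6
travel cm [ 0.09 -0.53  0.47]
twist [-0.7  -0.05 -0.01] travel after twist [ 0.09 -0.54  0.47]
36 [0.634  0.6384 0.6436] [-0.0902 -0.0573]
blue top px [220 201] bottom [214 231]
```

Request:
{"method": "move_arm", "body": {
  "commands": [
    {"hand":0,"travel":[0,0.2,0],"twist":[0,0,0]},
    {"hand":0,"travel":[0,0.2,0],"twist":[0,0,0]},
    {"hand":0,"travel":[0,0.1,0],"twist":[0,0,0]},
    {"hand":0,"travel":[0,0,0],"twist":[0,0,0]}
  ]
}}

```text
time: 31.07
position: [0.6196, 0.1045, 0.0347]
tool_rot: [0.641, 0.767, -0.009, -0.008]
ft_force: [-16.3, -6.2, 5.5]
grip_width: 0.0005
grip_force: 8.6
```

```bash
python3 pan.py
```

```text
35 [0.6335 0.6378 0.6426] [-0.0891 -0.0548]
blue top px [220 201] bottom [214 231]
```

It hits a firm stop with no further travel, so it's home. I'll back off gently and check that it stays.

Request:
{"method": "move_arm", "body": {
  "commands": [
    {"hand":0,"travel":[0,-0.5,0],"twist":[0,0,0]},
    {"hand":0,"travel":[0,-1,0],"twist":[0,0,0]},
    {"hand":0,"travel":[0,-2.5,0],"twist":[0,0,0]},
    {"hand":0,"travel":[0,-3,0],"twist":[0,0,0]},
    {"hand":0,"travel":[0,-3,0],"twist":[0,0,0]}
  ]
}}

```text
time: 31.58
position: [0.5334, 0.0886, 0.0374]
tool_rot: [0.642, 0.767, 0.002, 0.002]
ft_force: [0.1, 0.2, -0.3]
grip_width: 0.0006
grip_force: 0.0
```

Request:
{"method": "move_arm", "body": {
  "commands": [
    {"hand":0,"travel":[0,-2,-2],"twist":[0,0,0]},
    {"hand":0,"travel":[0,0,-3],"twist":[0,0,0]},
    {"hand":0,"travel":[0,0,-3],"twist":[0,0,0]},
    {"hand":0,"travel":[0,0,0],"twist":[0,0,0]},
    {"hand":0,"travel":[0,0,0],"twist":[0,0,0]}
  ]
}}

```text
time: 32.0
position: [0.5153, 0.0852, 0.1192]
tool_rot: [0.642, 0.766, 0.003, 0.003]
ft_force: [0.4, -0.3, 0.5]
grip_width: 0.0002
grip_force: 0.0
```

Request:
{"method": "move_arm", "body": {
  "commands": [
    {"hand":0,"travel":[0,0,0],"twist":[0,0,0]},
    {"hand":0,"travel":[0,0,0],"twist":[0,0,0]},
    {"hand":0,"travel":[0,0,0],"twist":[0,0,0]},
    {"hand":0,"travel":[0,0,0],"twist":[0,0,0]},
    {"hand":0,"travel":[0,0,0],"twist":[0,0,0]}
  ]
}}

```text
time: 32.42
position: [0.5117, 0.0853, 0.116]
tool_rot: [0.642, 0.767, -0.0, -0.001]
ft_force: [-0.6, -0.6, -0.4]
grip_width: 0.0003
grip_force: 0.0
```

```bash
python3 pan.py; python3 go.py
```

```text
t 32.47 p [0.5118 0.0853 0.1161] theta 100.09 z [-1.3e-03  1.0e-04 -1.0e+00] F [ 0.1  0.2 -0.3] w 0.0002 gf 0.0Traceback (most recent call last):
  File "pan.py", line 5, in <module>
    p=np.argwhere(m)[:,::-1]; w=np.array([px2w(c,*q,.056) for q in p]); u=w@ex; v=w@ey
                                                                          ~^~~
ValueError: matmul: Input operand 1 has a mismatch in its core dimension 0, with gufunc signature (n?,k),(k,m?)->(n?,m?) (size 3 is different from 0)
```

Top view is occluded, so I'll check with the side view.

```bash
grep -v '^print(len' pan.py | sed 's/; w=np.array.*//' > pan2.py; python3 pan2.py
```

```text
blue top px [225 186] bottom [214 231]
```

```bash
python3 -c "
from rig import robot; print(robot.hand_in())"
```

```text
the job is handed in; nothing more can be done
None
```

The job is handed in, but no verdict came back: all three couplings lay flat across their rows before closing, and the drawer reached a firm stop and had not sprung back once the arm was clear.

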